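# Set the slicer's thickness lever and load the lemon

### The job

Get the vegetable slicer ready: turn its thickness lever to the fourth of the five marks, counting from the shortest mark, and let go of it. Then take the lemon from the chopping board and lay it, without dropping it, in the feed tray on top of the slicer. The lever must stay on the fourth mark, and the garlic, the small bowl and the pepper mill must be left where they are.

Things in the scene. Friction and masses are not known exactly. Their poses are not given: they have to be found in the camera images.
- slicer: White hand-cranked slicer, stuck down: base 225x160 mm (x -140 to +85), tower 90x130 at the back, feed tray on top, sloping control panel in front. Origin under the base on the worktop, z up; -x is the front (the way the panel looks), +y the left of one who faces the panel. A fixed crank with a dark wooden grip, no part of the job, sticks out to y = +125 mm.
- thickness_lever (a joint): Lever angle about the panel's outward normal. 0: end stop at the first, shortest mark (slicer's +y side); grows as the knob swings towards slicer -y (left to right for one who faces the panel); 0.6: straight down the slope; 1.2: end stop. Five raised black bars, 6 to 24 mm long, at 0, 0.3, 0.6, 0.9 (the fourth), 1.2. Friction, 2 N at the knob, holds it anywhere; no spring or detents.
- lever_pivot (a point): Fixed point where the lever's axis meets the panel's surface, at (-45, 0, 97) mm in the slicer's frame; axes as the slicer's. The panel slopes 35 degrees down to the front: its outward normal is (-0.574, 0, 0.819) in the slicer's frame.
- lever_knob (a point): On the knob's axis, 80 mm from the lever's axis and 36 mm out from the panel: a good place to grasp or push. The knob is a round black post, 18 mm thick, square to the panel, from 10 to 52 mm out, on a flat steel arm 12 mm wide; a short pointer at the arm's end shows the mark. Axes: z = panel's outward normal; turns with the lever.
- tray_lip (a point): Middle of the feed tray's lower front edge, 215 mm above the worktop, at x = -130 mm in the slicer's frame (its axes). The tray overhangs the lever's knob, so a vertical gripper cannot reach it: come in tilted, along the panel's normal, from the slicer's front.
- tray_floor (a point): Centre of the inner floor of the feed tray, 220 mm above the worktop, axes as the slicer's. The inside measures 180 (x) by 130 (y) mm; its walls rise 35 mm above this floor and are 5 mm thick.
- chopping_board: Brown wooden chopping board lying flat and staying put, 250 (x) x 360 (y) x 21 mm; origin under its centre. The lemon and the garlic start on it.
- lemon: A lemon, about 78 mm long (x) and 55 mm across (y and z), 0.1 kg or so; origin at its underside as it first lies, z up. It starts on the chopping board. Grasp it across its y.
- lemon_center (a point): Middle of the lemon, 28 mm above its underside; moves and turns with it.
- garlic: Garlic bulb, 53 mm across and 53 mm high, on the chopping board; bystander. Origin at its underside.
- prep_bowl: Small patterned bowl, 115 mm across and 54 mm high, standing on the worktop; bystander. Origin at its underside.
- pepper_mill: Wooden pepper mill, 58 mm across and 170 mm high, standing on the worktop; bystander. Origin at its underside.

How it is judged:
On the way, in this order (a step that is already met when the one before it is completed fails the run):
1. the lever stands on the fourth mark, let go of, with the lemon not yet in the tray (value of joint thickness_lever between 0.82 and 0.98 rad and contact force between each of the fingers, the arm and slicer below 0.3 N and not (x of lemon_center in the frame of tray_floor between -0.09 and 0.09 m and y of lemon_center in the frame of tray_floor between -0.065 and 0.065 m and z of lemon_center in the frame of tray_floor between 0 and 0.045 m)), for 0.2 s.
2. the lemon lies in the feed tray, let go of (x of lemon_center in the frame of tray_floor between -0.09 and 0.09 m and y of lemon_center in the frame of tray_floor between -0.065 and 0.065 m and z of lemon_center in the frame of tray_floor between 0 and 0.045 m and linear speed of lemon below 0.03 m/s and contact force between each of the arm, the fingers and lemon below 0.1 N), for 0.2 s.
At the end, for the whole second after the job is handed in: The lever stands at 0.9 rad, the fourth mark, within 0.08 rad; the lemon lies at rest inside the feed tray (its middle within the tray's inside and less than 45 mm above its floor); both are let go of (all of step 2 and value of joint thickness_lever between 0.82 and 0.98 rad and contact force between each of the fingers, the arm and slicer below 0.3 N and velocity of joint thickness_lever between -0.05 and 0.05 rad/s); the robot touches nothing.
It fails at once if the garlic is moved more than 40 mm (distance of garlic from where it was at the start of the episode above 0.04 m).
It fails at once if the small bowl is moved more than 40 mm (distance of prep_bowl from where it was at the start of the episode above 0.04 m).
It fails at once if the pepper mill is moved more than 40 mm (distance of pepper_mill from where it was at the start of the episode above 0.04 m).
It fails at once if the lemon is dropped: it falls freely faster than 0.8 m/s (more than about 33 mm) (linear speed of lemon above 0.8 m/s and contact force between the fingers and lemon below 0.05 N).
It also fails if it takes over 58 s, if anything falls off the work surface, if the arm or the gripper's body presses on something with over 40 N, if the wrist force passes 120 N, or if a joint passes its speed limit or range.

### The arm

A 7-joint arm with a two-finger parallel gripper is mounted at the origin on a cart in front of the work surface, level with it; the furniture and walls round the work are solid. World frame = base frame: x ahead of the robot, y to its left, z up, the work surface at z = 0. Lengths are in m, angles in rad, forces in N, time in s.
With the tool pointing down it reaches from about 0.4 to 0.85 m from the base axis. Payload 4.5 kg.
Tool frame: the origin (TCP) lies on the centre line of the jaws, within the pads' length; the fingertips stand 14 mm ahead of it and the grasp point (between the pads) lies 5 mm behind it (r.tcp_to_tips is the z of the fingertips in the tool frame, in m); z points along the fingers, y is the direction in which the jaws open and shut (so a half turn about z gives the same grasp; the last joint's range is limited). The gripper opens to 88 mm and grips with 3 to 60 N. Pads are 18 mm wide; open, the fingers measure 123 mm over their backs; the gripper's body (75 mm by 187 mm) begins 45 mm behind the grasp point.
Start: joints at [1.244, 0.689, -0.195, 1.565, 0.157, 0.902, -0.215], TCP at [0.221, -0.585, 0.222] pointing down, gripper open.
Joint ranges: [-3.01, 3.01], [-0.46, 2.08], [-1.47, 1.51], [0.13, 2.56], [-1, 4.14], [0.04, 2.09], [-2.66, 2.66]. Speed limits (rad/s): [2.57, 2.57, 3.14, 3.14, 3.14, 3.14, 3.14].

### API

Orientations are given as a unit quaternion [x, y, z, w].
In Python, from plant import r, viewer gives the robot as it stands.
- The arm moves only by the shell command python3 -m inch 'ROWS' [FORCE]. ROWS is JSON, a list of rows, each a list of 3 entries, a list of its own where there are three numbers: the closure, from 0 (fully open) to 1 (shut), then the shift along the tool's x, y, z in cm, then the turn about the tool's z in degrees. In form: [[fingers, [x, y, z], yaw], ...]. A call has 1 to 20 rows; each row is the pose to reach, as a shift and turn from the pose commanded when the call began, along the tool's axes at that moment; what a row does not reach only later rows make up. A row lasts 1/10 s, in which the tool goes at most 50 mm and 8.59 degrees, less where a joint would pass 70% of its speed; a pose out of reach is approached as far as the arm can. A call with a gripper value outside its range is refused whole. The fingers move at their own pace and stop on an object; FORCE is the grip in N (left out, the last holds). Time passes only in rows, so rows that repeat a pose let the fingers close. It gives the time, the measured TCP pose, the force and the opening at its end, in the units of the state.
- r.get_state(): the state, without advancing time (a new reading comes with each control period).
- viewer.snapshot(name): name is "scene" or "side" or "wrist"; returns the picture (420x560x3 uint8, red, green, blue); there is no depth.
- viewer.camera_params(name): a dict with "intrinsics" (3x3 intrinsics, pixels), "world_to_cam" (4x4, takes a point from world to camera coordinates). Camera axes: x right, y up, looking along -z (the intrinsics and any distortion apply to the point x, -y, -z); pixel columns grow to the right and rows downward; lengths in m; the calibration is good to about 2 mm. A picture is of the moment at which its call begins: read the wrist's pose just before it. camera_params takes no time and is no camera call; for the wrist camera it gives the pose at the moment of the call.
- r.finish_job(): hands the job in, once; it reports no verdict.
Trained networks look in the newest picture that a camera, given by its name, has taken for a name from the list of things; names that differ only in an ending like _2 or _b are one class to them, and where a whole thing is asked for, a point or a joint stands for the part that bears it (a point fixed in the world has none). Each returns a list of dicts, best first, with "p" (0 to 1); they miss things now and then, are a little off and sometimes report something else, mostly with a low value. They report only what shows in the picture. A call takes as long as a camera call.
- viewer.outline_of(camera, name): "pixels" (420x560 bool, what is visible of it) and "bbox" ([left, top, width, height] in pixels, round what is visible of it).
The state is a dict: "clock": time; "q": joint angles; "qd": joint speeds; "joint_torque": joint torques, N m; "tool_pos": TCP position; "eef_rot": TCP orientation; "contact_force": force on the tool from outside, world axes, zero at the start; "moment": the same for the moment, N m; "opening": opening from 0.0 (shut) to 1.0 (fully open).
Only numpy, scipy, OpenCV 4.12 (cv2) and the standard library are available. Lean on these libraries where they do the work, as an engineer would, in place of code of your own. Each camera call takes 0.05 s, during which the arm holds its last target.

## Working session

There is one attempt and no reset: what is moved stays moved. The work goes in short steps, Python scripts to look and compute and a shell command to move; the robot and the scene stay as the last step left them, time stands still between calls to the robot, and variables do not carry over. Pictures are saved under pics/ and viewed, and the job is handed in when it is done.

```bash
ls; mkdir -p pics
python3 - <<'E'
from plant import r, viewer
import cv2
s=r.get_state(); print(s['clock'],s['tool_pos'],s['eef_rot'],s['opening'])
for n in ['scene','side','wrist']:
    p=viewer.camera_params(n); im=viewer.snapshot(n)
    cv2.imwrite(f'pics/{n}0.png',im[:,:,::-1]); print(n,p)
E
```

```text
pics
0.0 [ 0.22032351 -0.58415713  0.22158919] [ 9.83767016e-01  1.79447992e-01 -2.35357321e-04 -9.06660994e-04] 0.9981445228619737
scene {'intrinsics': array([[396.6815985 ,   0.        , 282.4985465 ],
       [  0.        , 396.6815985 , 203.30023445],
       [  0.        ,   0.        ,   1.        ]]), 'world_to_cam': array([[-0.57283097, -0.81966582,  0.00355348,  0.24059955],
       [ 0.62402451, -0.43328613,  0.6502742 , -0.49871967],
       [-0.53146786,  0.37471466,  0.75969127, -1.00646496],
       [ 0.        ,  0.        ,  0.        ,  1.        ]])}
side {'intrinsics': array([[426.14813971,   0.        , 283.06310487],
       [  0.        , 426.14813971, 205.17834391],
       [  0.        ,   0.        ,   1.        ]]), 'world_to_cam': array([[ 0.50679834, -0.862059  , -0.0031197 , -0.3653022 ],
       [ 0.57967936,  0.33810636,  0.74138784, -0.41532668],
       [-0.63806527, -0.37754255,  0.67106955, -1.31758077],
       [ 0.        ,  0.        ,  0.        ,  1.        ]])}
wrist {'intrinsics': array([[317.39751536,   0.        , 282.53118756],
       [  0.        , 317.39751536, 202.89997212],
       [  0.        ,   0.        ,   1.        ]]), 'world_to_cam': array([[ 0.3534347 , -0.93545781, -0.00161077, -0.62519842],
       [ 0.90437235,  0.34212919, -0.25506521,  0.03491434],
       [ 0.23915384,  0.08869216,  0.96692251, -0.38985548],
       [ 0.        ,  0.        ,  0.        ,  1.        ]])}
```

View pics/scene0.png

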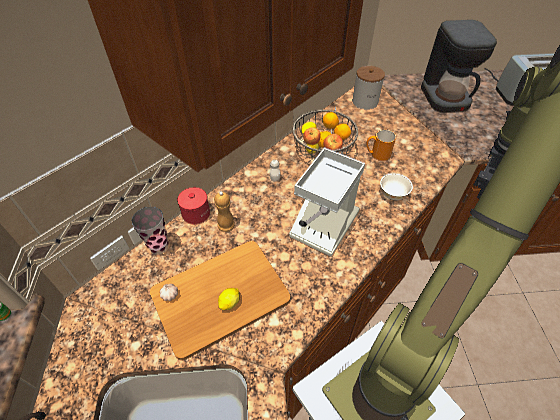

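View pics/side0.png

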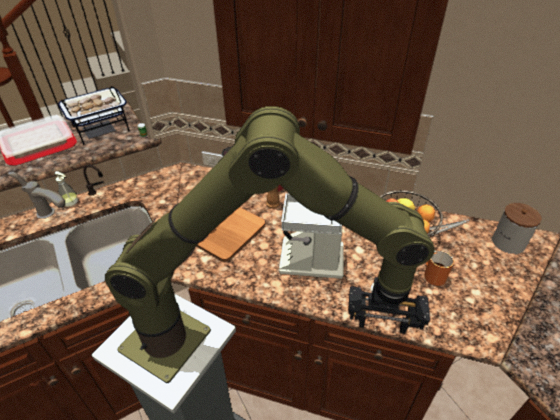

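View pics/wrist0.png

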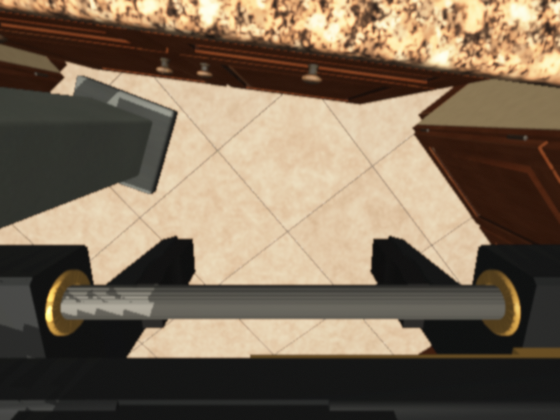

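The scene camera shows the slicer at about (330,205) and the lemon on the board at (230,300). The garlic is at (169,292), the mill at (224,212) and the bowl at (396,187). Next I'll localise these.

```bash
cat > h.py <<'E'
import numpy as np, cv2
from plant import r, viewer
def proj(P,cam):
    P=np.atleast_2d(P); W=cam['world_to_cam']; c=P@W[:3,:3].T+W[:3,3]
    K=cam['intrinsics']; return np.c_[K[0,2]+K[0,0]*c[:,0]/-c[:,2], K[1,2]+K[1,1]*(-c[:,1])/-c[:,2]]
def ray(uv,cam):
    K=cam['intrinsics'];W=cam['world_to_cam'];R=W[:3,:3]
    d=np.array([(uv[0]-K[0,2])/K[0,0],-(uv[1]-K[1,2])/K[1,1],-1]); return -R.T@W[:3,3], R.T@d
def onz(uv,z,cam):
    o,d=ray(uv,cam); return o+d*(z-o[2])/d[2]
E
python3 - <<'E'
from h import *
cam=viewer.camera_params('scene'); im=viewer.snapshot('scene')
for n,z in [('lemon',.049),('garlic',.047),('prep_bowl',.03),('pepper_mill',.085),('chopping_board',.021),('slicer',0),('thickness_lever',.1)]:
    for o in viewer.outline_of('scene',n)[:2]:
        m=o['pixels']; np.save(f'm_{n}.npy',m) if o['p']>.5 else 0
        v,u=np.nonzero(m); c=(u.mean(),v.mean()); print(n,round(o['p'],2),o['bbox'],np.round(c,1),np.round(onz(c,z,cam),3))
        if n in('lemon','chopping_board'):
            pts=np.array([onz(p,z,cam)[:2] for p in zip(u,v)]); 
            rect=cv2.minAreaRect(pts.astype(np.float32)); print(rect)
            w,V=np.linalg.eigh(np.cov(pts.T)); print('major',V[:,1],np.sqrt(w))
crop=cv2.resize(im[140:255,280:370],None,fx=5,fy=5,interpolation=cv2.INTER_CUBIC)
cv2.imwrite('pics/sl1.png',crop[:,:,::-1])
E
```

```text
lemon 0.91 [220.0, 286.0, 18.4, 24.2] [228.6 298.6] [0.435 0.178 0.049]
((0.4359552264213562, 0.17744167149066925), (0.06027447059750557, 0.06558296829462051), 55.16245651245117)
major [-0.4962207   0.86819642] [0.01502104 0.01829443]
prep_bowl 0.58 [378.7, 173.2, 32.5, 26.3] [395.4 186.4] [ 0.486 -0.549  0.03 ]
pepper_mill 0.85 [213.1, 192.7, 19.8, 41.4] [223.6 212. ] [0.695 0.043 0.085]
chopping_board 0.71 [151.2, 237.1, 139.4, 125.2] [218.7 298.8] [0.465 0.197 0.021]
((0.47590240836143494, 0.18636241555213928), (0.35687199234962463, 0.25708338618278503), 85.34603118896484)
major [0.00467874 0.99998905] [0.07350179 0.10365192]
slicer 0.89 [290.3, 148.6, 77.9, 109.0] [326.9 200.7] [ 0.593 -0.318  0.   ]
slicer 0.75 [150.2, 238.8, 141.6, 123.2] [218.5 298.6] [0.477 0.194 0.   ]
thickness_lever 0.62 [297.8, 208.1, 30.6, 20.4] [312.7 217.1] [ 0.503 -0.175  0.1  ]
```

View pics/sl1.png

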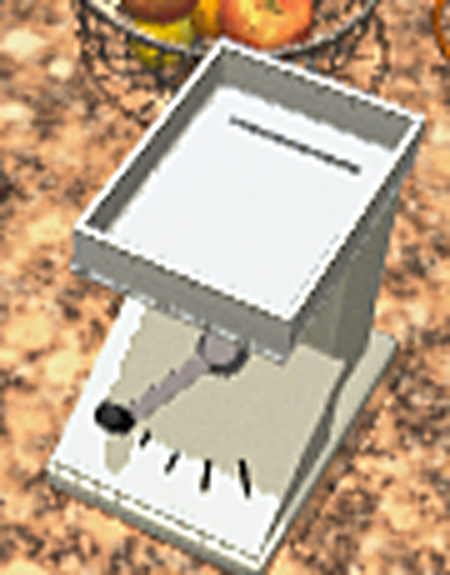

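```bash
cat > fit.py <<'E'
from h import *
from scipy.optimize import least_squares
cam=viewer.camera_params('scene')
img=np.array([[75,232],[285,325],[424,122],[222,40],[72,268],[285,358]])/5+np.array([280,140])-.4
obj=np.array([[-130,70,255],[-130,-70,255],[60,-70,255],[60,70,255],[-130,70,215],[-130,-70,215]])/1e3
def T(p,P):
    c,s=np.cos(p[2]),np.sin(p[2]); P=np.atleast_2d(P); return P@np.array([[c,-s,0],[s,c,0],[0,0,1]]).T+[p[0],p[1],0]
def f(p): return (proj(T(p,obj),cam)-img).ravel()
best=min((least_squares(f,[.55,-.25,y]) for y in np.arange(-3,3,1)),key=lambda s:s.cost)
p=best.x
E
python3 - <<'E'
from fit import *
print(p,np.round(best.fun.reshape(-1,2),1))
np.save('slicer.npy',p)
n=np.array([-.574,0,.819]); dn=np.array([-.819,0,-.574])
def knob(a,h=.036,L=.08):
    # angle from down-slope: a=0.6 ; a=0 -> +y side
    return np.array([-.045,0,.097])+n*h+L*(np.cos(a-.6)*dn+np.sin(.6-a)*np.array([0,1,0]))
im=viewer.snapshot('scene'); S=5
big=cv2.resize(im[140:255,280:370],None,fx=5,fy=5,interpolation=cv2.INTER_CUBIC)[:,:,::-1].copy()
def dot(P,col):
    for q in proj(T(p,P),cam): cv2.circle(big,tuple(int(x) for x in (q-[280,140])*5+2),3,col,-1)
dot(obj,(0,0,255))
dot([[-.14,.08,0],[-.14,-.08,0],[.085,-.08,0],[-.045,0,.097]],(255,0,0))
for a in (0,.3,.6,.9,1.2): dot([knob(a,0,.1)],(0,255,0))
for a in (0,.1,.2,.3): dot([knob(a,.052)],(255,0,255))
cv2.imwrite('pics/fit1.png',big)
side=viewer.camera_params('side'); ims=viewer.snapshot('side')
cv2.imwrite('pics/side1.png',cv2.resize(ims[170:300,180:380],None,fx=4,fy=4,interpolation=cv2.INTER_CUBIC)[:,:,::-1])
for a in (0,.9): print('knob',a,T(p,knob(a)))
print('normal',T([0,0,p[2]],n),'tray',T(p,[-.035,0,.22]), 'crank', T(p,[0,.125,0]))
E
```

```text
[ 0.52488611 -0.26677727 -1.15154088] [[-0.8 -1.2]
 [ 1.1 -0.7]
 [ 0.7 -0.9]
 [-0.1 -0.5]
 [-0.6  0.9]
 [-0.4  1.9]]
knob 0 [[ 0.5174015  -0.13901929  0.08858459]]
knob 0.9 [[ 0.45108086 -0.15925176  0.08261495]]
normal [[-0.2336642   0.52428717  0.819     ]] tray [[ 0.5106383  -0.23480854  0.22      ]] crank [[ 0.63906015 -0.2158922   0.        ]]
```

View pics/fit1.png

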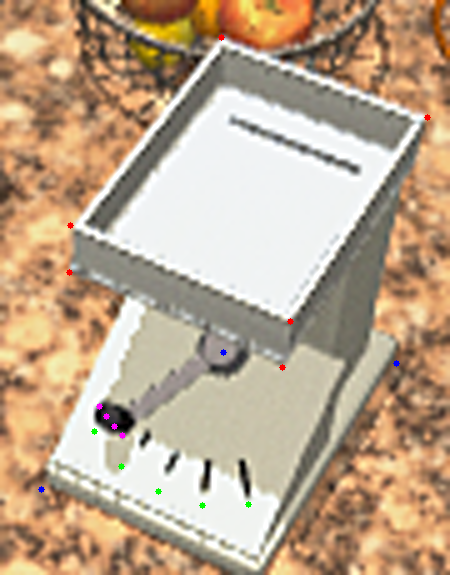

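View pics/side1.png

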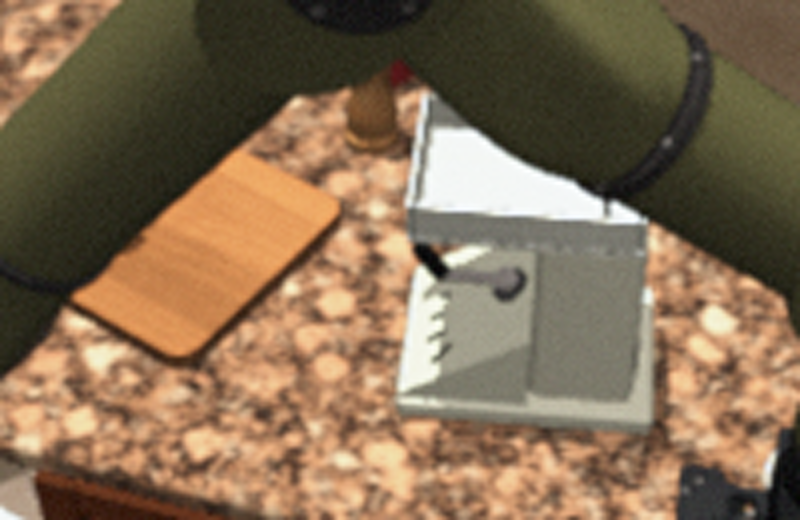

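```bash
python3 -m inch --help 2>&1 | head -30
python3 - <<'E'
from h import *
from scipy.spatial.transform import Rotation as R
s=r.get_state(); print(s['clock'],s['q'],s['contact_force'])
M=R.from_quat(s['eef_rot']).as_matrix(); print(M)
W=viewer.camera_params('wrist')['world_to_cam']; c=-W[:3,:3].T@W[:3,3]
print('cam in tool',M.T@(c-s['tool_pos']), (W[:3,:3]@M).round(3))
E
```

```text
invalid input: not JSON, or not a number
0.65 [ 1.24380938  0.68907018 -0.19459577  1.56528979  0.15727801  0.90248841
 -0.21510176] [ 0.14719572 -0.08856799  1.26333544]
[[ 9.35618439e-01  3.53012933e-01  7.00336322e-05]
 [ 3.53012939e-01 -9.35618434e-01 -1.05108722e-04]
 [ 2.84200191e-05  1.23064436e-04 -9.99999992e-01]]
cam in tool [ 0.06598727  0.00110603 -0.16315967] [[ 0.     1.     0.   ]
 [ 0.967 -0.     0.255]
 [ 0.255 -0.    -0.967]]
```

```bash
cat > fit2.py <<'E'
from h import *
from scipy.optimize import least_squares
cs=viewer.camera_params('scene'); cd=viewer.camera_params('side')
A=np.array([[-130,70,255,75,229],[-130,-70,255,287,322],[60,-70,255,424,122],[60,70,255,222,40],[-140,80,0,50,490],[85,-80,0,398,350]],float)
B=np.array([[-130,-70,255,410,208],[60,-70,255,648,222],[-130,70,255,425,95],[-140,-80,0,398,410],[85,-80,0,652,430]],float)
A[:,3:]=A[:,3:]/5+[280,140]-np.array([.4,.4]); B[:,3:]=B[:,3:]/4+[180,170]-np.array([.4,.4])
def T(p,P):
    c,s=np.cos(p[2]),np.sin(p[2]); P=np.atleast_2d(P); return P@np.array([[c,-s,0],[s,c,0],[0,0,1]]).T+[p[0],p[1],0]
def f(p): return np.r_[(proj(T(p,A[:,:3]/1e3),cs)-A[:,3:]).ravel(),(proj(T(p,B[:,:3]/1e3),cd)-B[:,3:]).ravel()]
best=least_squares(f,[.525,-.267,-1.15],loss='soft_l1'); p=best.x
n=np.array([-.574,0,.819]); dn=np.array([-.819,0,-.574])
def knob(a,h=.036,L=.08):
    return np.array([-.045,0,.097])+n*h+L*(np.cos(a-.6)*dn+np.sin(.6-a)*np.array([0,1,0]))
E
python3 - <<'E'
from fit2 import *
print(p); print(f(p).reshape(-1,2).round(1)); np.save('slicer.npy',p)
E
```

```text
[ 0.52585722 -0.26744003 -1.13719824]
[[-0.4 -0.4]
 [ 1.4 -0.3]
 [ 0.6 -1.4]
 [-0.5 -0.6]
 [-1.4  0.1]
 [-0.5  2.1]
 [-0.7 -0.4]
 [ 0.6  0.2]
 [-0.3 -0.9]
 [-0.4  2.7]
 [ 0.2  2.5]]
```

```bash
python3 -m inch '[[0,[0,0,-5],0],[0,[0,0,-10],0],[0,[0,0,-15],0],[0,[0,0,-20],0],[0,[0,0,-25],0],[0,[0,0,-30],0],[0,[0,0,-35],0],[0,[0,0,-40],0],[0,[0,0,-45],0]]'
python3 - <<'E'
from h import *
s=r.get_state(); print(s['q'],s['tool_pos'],s['eef_rot'])
E
```

```text
clock: 1.55
tool_pos: [0.2201, -0.5812, 0.6359]
eef_rot: [0.984, 0.18, 0.006, 0.004]
contact_force: [-1.2, -1.6, -0.6]
opening: 1.002
[ 1.12882871  0.58871843  0.04110366  0.49266986 -0.0362884   2.05078006
 -0.06284963] [ 0.22011254 -0.5812174   0.6359045 ] [0.98364642 0.17998621 0.00563626 0.00359458]
```

```bash
python3 -m inch '[[0,[0,0,-5],0],[0,[0,0,-10],0],[0,[0,0,-15],0],[0,[0,0,-20],0],[0,[0,0,-20],0]]'
python3 - <<'E'
from h import *
s=r.get_state(); print(s['q'],s['tool_pos'],s['eef_rot'])
from scipy.spatial.transform import Rotation as R
print(R.from_quat(s['eef_rot']).as_matrix()[:,2])
E
```

```text
clock: 2.05
tool_pos: [0.1989, -0.5314, 0.6907]
eef_rot: [0.984, 0.177, 0.007, 0.022]
contact_force: [0.4, 0.0, 0.1]
opening: 1.001
[ 1.06230105  0.48351322  0.22654934  0.53070743 -0.12965902  2.08902394
 -0.02022048] [ 0.19892886 -0.53135782  0.69074773] [0.98391047 0.17719416 0.0068868  0.02179439]
[ 0.02127567 -0.04044686 -0.99895515]
```

```bash
cat > st.py <<'E'
from h import *
from scipy.spatial.transform import Rotation as R
s=r.get_state(); M=R.from_quat(s['eef_rot']).as_matrix(); print(np.round(s['q'],3),'z',M[:,2].round(3),'x',M[:,0].round(3),'tilt',np.degrees(np.arccos(-M[2,2])).round(2))
E
python3 -m inch '[[0,[0,0,-5],0],[0,[0,0,-10],0],[0,[0,0,-10],0]]'; python3 st.py;  python3 -m inch '[[0,[0,0,5],0],[0,[0,0,10],0],[0,[0,0,10],0]]'; python3 st.py
```

```text
clock: 2.35
tool_pos: [0.1877, -0.504, 0.7233]
eef_rot: [0.983, 0.176, 0.011, 0.046]
contact_force: [-0.4, 1.1, 0.6]
opening: 0.998
[ 1.024  0.413  0.292  0.556 -0.148  2.089 -0.008] z [ 0.037 -0.086 -0.996] x [0.938 0.347 0.005] tilt 5.38
clock: 2.65
tool_pos: [0.1897, -0.5073, 0.6093]
eef_rot: [0.984, 0.176, 0.008, 0.03]
contact_force: [0.7, -1.0, -0.8]
opening: 1.004
[ 9.640e-01  3.340e-01  2.870e-01  1.046e+00 -9.900e-02  1.712e+00
 -1.000e-03] z [ 0.025 -0.056 -0.998] x [0.938 0.346 0.004] tilt 3.51
```

```bash
python3 -m inch '[[0,[0,0,-5],0],[0,[0,0,-10],0],[0,[0,0,-15],0],[0,[0,0,-20],0],[0,[0,0,-25],0],[0,[0,0,-30],0],[0,[0,0,-40],0],[0,[0,0,-60],0],[0,[0,0,-80],0]]'; python3 st.py
```

```text
clock: 3.55
tool_pos: [0.1612, -0.4342, 0.7638]
eef_rot: [0.982, 0.176, 0.014, 0.066]
contact_force: [1.0, -0.0, 0.0]
opening: 1.006
[ 0.925  0.262  0.366  0.67  -0.121  2.089 -0.011] z [ 0.051 -0.124 -0.991] x [0.938 0.347 0.005] tilt 7.72
```

```bash
python3 -m inch '[[0,[0,5,-3],0],[0,[0,10,-6],0],[0,[0,15,-9],0],[0,[0,20,-12],0],[0,[0,25,-15],0],[0,[0,30,-20],0],[0,[0,40,-25],0],[0,[0,50,-30],0]]'; python3 st.py
```

```text
clock: 4.35
tool_pos: [0.2041, -0.551, 0.7327]
eef_rot: [0.98, 0.175, 0.018, 0.088]
contact_force: [0.1, 0.5, -0.4]
opening: 0.996
[ 1.056  0.491  0.316  0.392 -0.197  2.089 -0.008] z [ 0.067 -0.167 -0.984] x [0.938 0.347 0.005] tilt 10.35
```

```bash
python3 -m inch '[[0,[0,0,-5],0],[0,[0,0,-10],0],[0,[0,0,-15],0],[0,[0,0,-20],0],[0,[0,0,-30],0],[0,[0,0,-40],0],[0,[0,0,-60],0],[0,[0,0,-80],0]]'; python3 st.py
python3 -m inch '[[0,[0,5,0],0],[0,[0,10,0],0],[0,[0,15,0],0],[0,[0,20,0],0],[0,[0,30,0],0],[0,[0,40,0],0],[0,[0,60,0],0],[0,[0,80,0],0]]'; python3 st.py
```

```text
clock: 5.15
tool_pos: [0.1636, -0.4437, 0.7929]
eef_rot: [0.978, 0.175, 0.022, 0.109]
contact_force: [-0.1, -0.0, -0.4]
opening: 0.999
[ 0.93   0.261  0.382  0.581 -0.136  2.089 -0.009] z [ 0.082 -0.206 -0.975] x [0.938 0.347 0.006] tilt 12.81
clock: 5.95
tool_pos: [0.2364, -0.637, 0.7036]
eef_rot: [0.976, 0.175, 0.026, 0.125]
contact_force: [-0.4, -0.8, -0.9]
opening: 1.002
[ 1.104  0.685  0.642  0.135 -0.567  2.089 -0.004] z [ 0.095 -0.235 -0.967] x [0.937 0.349 0.007] tilt 14.7
```

```bash
U='ignored'
python3 -m inch '[[0,[0,0,-5],0],[0,[0,0,-10],0],[0,[0,0,-15],0],[0,[0,0,-20],0],[0,[0,0,-30],0],[0,[0,0,-40],0],[0,[0,0,-60],0],[0,[0,0,-80],0]]'; python3 st.py
python3 -m inch '[[0,[0,5,0],0],[0,[0,10,0],0],[0,[0,15,0],0],[0,[0,20,0],0]]'; python3 st.py
python3 -m inch '[[0,[0,0,-5],0],[0,[0,0,-10],0],[0,[0,0,-15],0],[0,[0,0,-20],0],[0,[0,0,-30],0],[0,[0,0,-40],0],[0,[0,0,-60],0],[0,[0,0,-80],0]]'; python3 st.py
```

```text
clock: 6.75
tool_pos: [0.2622, -0.5291, 0.8447]
eef_rot: [0.953, 0.18, 0.051, 0.237]
contact_force: [-0.3, -0.7, -0.4]
opening: 1.002
[ 0.918  0.492  1.124  0.135 -0.912  2.089 -0.041] z [ 0.183 -0.434 -0.882] x [0.93  0.367 0.012] tilt 28.09
clock: 7.15
tool_pos: [0.2607, -0.5446, 0.8308]
eef_rot: [0.956, 0.18, 0.048, 0.228]
contact_force: [0.0, 0.3, 0.2]
opening: 1.0
[ 0.945  0.521  1.197  0.135 -1.001  2.089 -0.023] z [ 0.175 -0.418 -0.892] x [0.93  0.367 0.01 ] tilt 26.93
clock: 7.95
tool_pos: [0.2381, -0.5026, 0.8852]
eef_rot: [0.944, 0.178, 0.06, 0.272]
contact_force: [-0.3, -0.7, -0.5]
opening: 0.999
[ 0.915  0.428  1.234  0.136 -1.     2.089 -0.019] z [ 0.209 -0.492 -0.845] x [0.93  0.368 0.016] tilt 32.32
```

```bash
cat > go.py <<'E'
from h import *
from scipy.spatial.transform import Rotation as R
import sys
def T(p,P):
    c,s=np.cos(p[2]),np.sin(p[2]); P=np.atleast_2d(P); return (P@np.array([[c,-s,0],[s,c,0],[0,0,1]]).T+[p[0],p[1],0])[0]
p=np.load('slicer.npy')
n=np.array([-.574,0,.819]); dn=np.array([-.819,0,-.574])
def knob(a,h=.036,L=.08):
    return np.array([-.045,0,.097])+n*h+L*(np.cos(a-.6)*dn+np.sin(.6-a)*np.array([0,1,0]))
def K(a,h): return T(p,knob(a,h))
def rel(w):
    s=r.get_state(); M=R.from_quat(s['eef_rot']).as_matrix(); return (M.T@(np.array(w)-s['tool_pos'])*100).round(2)
def S():  # tool axes in slicer frame
    s=r.get_state(); M=R.from_quat(s['eef_rot']).as_matrix(); c,q=np.cos(p[2]),np.sin(p[2]); return np.array([[c,q,0],[-q,c,0],[0,0,1]])@M
E
python3 - <<'E'
from go import *
print(K(.1,.033),K(.1,.16),K(.9,.033)); print(rel([.42,.05,.42]),rel(K(.1,.16))); print(S().round(3))
E
```

```text
[ 0.50963983 -0.14112298  0.08372841] [ 0.47901256 -0.07497097  0.18774141] [ 0.45124088 -0.16254675  0.08015795]
[ 36.47 -62.96  15.94] [ 36.98 -63.72  42.96]
[[ 0.057  0.843  0.534]
 [ 0.998 -0.057 -0.017]
 [ 0.016  0.534 -0.845]]
```

```bash
python3 -m inch '[[0,[2.4,-4.2,1.1],-6],[0,[4.8,-8.4,2.2],-12],[0,[7.2,-12.6,3.3],-18],[0,[9.6,-16.8,4.4],-24],[0,[12,-21,5.5],-30],[0,[14.4,-25.2,6.6],-36]]'; python3 st.py
```

```text
clock: 8.55
tool_pos: [0.2712, -0.4155, 0.8477]
eef_rot: [0.914, 0.284, 0.037, 0.288]
contact_force: [0.2, 1.5, 0.9]
opening: 0.999
[-0.173  0.193  1.485  0.818 -0.255  1.701  0.172] z [ 0.231 -0.505 -0.831] x [ 0.836  0.54  -0.096] tilt 33.76
```

```bash
python3 -c "
from go import *
print(rel([.42,.05,.42]),S().round(3))"
```

```text
[ 41.69 -47.32  15.47] [[-0.139  0.82   0.556]
 [ 0.986  0.169 -0.003]
 [-0.096  0.547 -0.831]]
```

```bash
python3 -m inch '[[0,[3.2,-3.6,1.2],-6],[0,[6.4,-7.2,2.4],-12],[0,[9.6,-10.8,3.6],-18],[0,[12.8,-14.4,4.8],-24],[0,[16,-18,6],-30],[0,[19.2,-21.6,7.2],-36],[0,[22.4,-25.2,8.4],-42],[0,[25.6,-28.8,9.6],-48],[0,[28.8,-32.4,10.8],-54],[0,[32,-36,12],-60]]'; python3 st.py;python3 -c "
from go import *
print(rel([.42,.05,.42]),S().round(3))"
```

```text
clock: 9.55
tool_pos: [0.3677, -0.1197, 0.5735]
eef_rot: [0.648, 0.703, -0.112, 0.269]
contact_force: [0.9, 0.6, 0.6]
opening: 1.0
[-0.769 -0.119  0.359  1.821  0.639  1.449 -0.417] z [ 0.233 -0.507 -0.83 ] x [-0.015  0.852 -0.524] tilt 33.88
[22.41  4.43  5.37] [[-0.779  0.287  0.558]
 [ 0.345  0.939 -0.001]
 [-0.524  0.191 -0.83 ]]
```

```bash
python3 -m inch '[[0,[4.4,0.9,1],-4],[0,[8.8,1.8,2],-8],[0,[13.2,2.7,3],-12],[0,[17.6,3.6,4.2],-16],[0,[22.4,4.4,5.4],-20],[0,[22.4,4.4,5.4],-20]]'; python3 st.py;python3 - <<'E'
from go import *
print(rel(K(.1,.16)),rel(K(.1,.033)),S().round(3))
w=viewer.camera_params('wrist'); im=viewer.snapshot('wrist'); cv2.imwrite('pics/w1.png',im[:,:,::-1])
for a in (0,.1,.2,.3,.6,.9,1.2): print(a,proj(K(a,.052),w).round(0),proj(T(p,knob(a,0,.1)),w).round(0))
im=viewer.snapshot('scene'); cv2.imwrite('pics/s2.png',cv2.resize(im[140:255,250:370],None,fx=5,fy=5,interpolation=cv2.INTER_CUBIC)[:,:,::-1])
E
```

```text
clock: 10.15
tool_pos: [0.4209, 0.0527, 0.4174]
eef_rot: [0.514, 0.807, -0.159, 0.245]
contact_force: [0.2, -0.7, -0.1]
opening: 0.999
[-0.885  0.224  0.24   1.96   0.573  1.174 -0.494] z [ 0.231 -0.508 -0.83 ] x [-0.352  0.751 -0.558] tilt 33.93
[1.180e+00 2.000e-02 2.689e+01] [ 0.94  0.07 39.59] [[-0.83  -0.001  0.558]
 [-0.004  1.    -0.004]
 [-0.558 -0.005 -0.83 ]]
0 [[286. 155.]] [[292. 143.]]
0.1 [[282. 152.]] [[288. 140.]]
0.2 [[278. 150.]] [[283. 138.]]
0.3 [[274. 148.]] [[278. 136.]]
0.6 [[260. 146.]] [[262. 133.]]
0.9 [[246. 148.]] [[245. 136.]]
1.2 [[233. 155.]] [[231. 143.]]
```

View pics/w1.png

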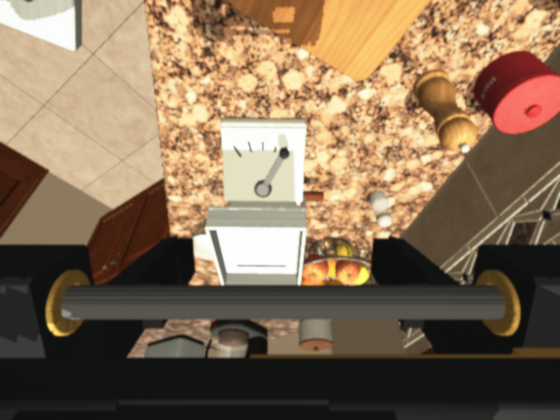

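View pics/s2.png

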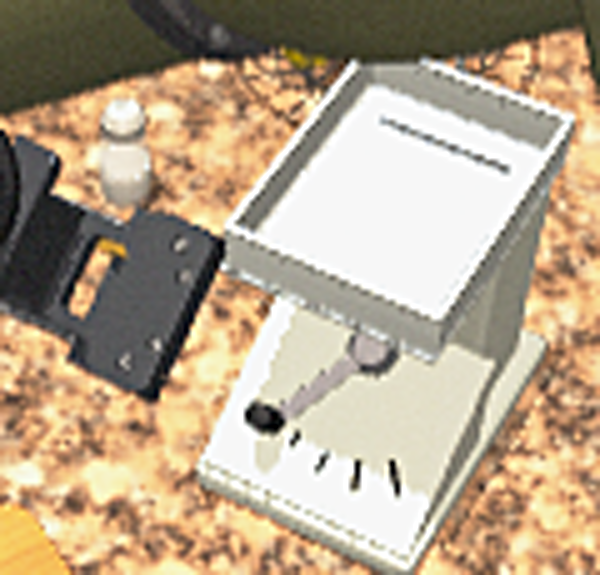

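Wrist view: lever knob at (285,152), pivot at (263,188), marks fanning across (237–278,150), which agrees with the fitted pose. I'll move in along the normal.

```bash
python3 -m inch '[[0,[0.3,0,4.5],0],[0,[0.6,0,9],0],[0,[0.9,0,13.5],0],[0,[1.1,0,18],0],[0,[1.1,0,22],0],[0,[1.1,0,25],0],[0,[1.1,0,25],0]]'; python3 st.py;python3 - <<'E'
from go import *
print(rel(K(.05,.033)))
w=viewer.camera_params('wrist'); im=viewer.snapshot('wrist'); 
print('pivot',proj(K(0,.0)*0+T(p,[-.045,0,.097]),w).round(0))
big=cv2.resize(im[60:260,180:400],None,fx=3,fy=3)[:,:,::-1].copy()
def dot(P,c):
    q=(proj(P,w)[0]-[180,60])*3+1; cv2.circle(big,tuple(int(x) for x in q),3,c,-1)
dot(T(p,[-.045,0,.097]),(255,0,0))
for a in (0,.3,.6,.9,1.2): dot(T(p,knob(a,0,.1)),(0,200,0))
for a in (0,.1,.2): dot(K(a,.052),(255,0,255))
for P in ([-.13,.07,.255],[-.13,-.07,.255],[-.14,.08,0],[-.14,-.08,0]): dot(T(p,P),(0,0,255))
cv2.imwrite('pics/w2.png',big)
E
```

```text
clock: 10.95
tool_pos: [0.4747, -0.0735, 0.2076]
eef_rot: [0.52, 0.803, -0.16, 0.246]
contact_force: [0.2, 0.4, 0.3]
opening: 0.999
[-0.656  0.628  0.472  2.286  1.048  0.369 -0.858] z [ 0.229 -0.511 -0.828] x [-0.339  0.756 -0.56 ] tilt 34.07
[ 0.45  0.78 14.51]
pivot [[253. 236.]]
```

View pics/w2.png

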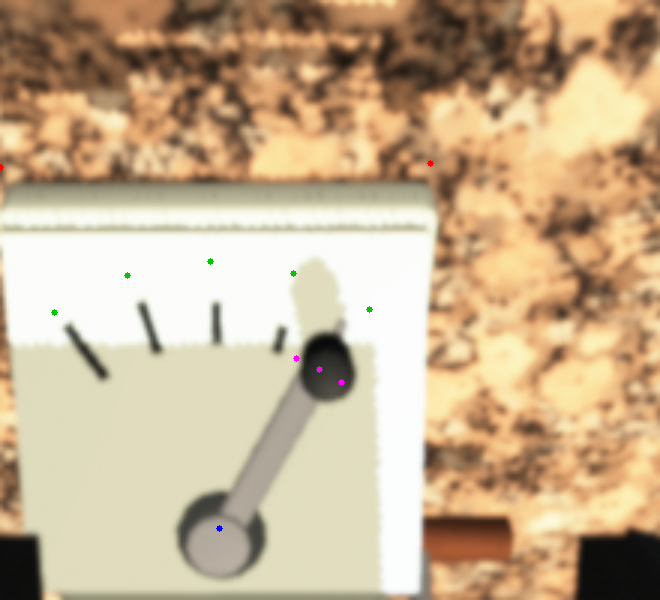

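```bash
python3 -m inch '[[0,[0.2,0.4,3],0],[0,[0.3,0.8,6],0],[0,[0.4,0.8,9],0],[0,[0.4,0.8,11.5],0],[0,[0.4,0.8,13],0],[0,[0.4,0.8,14.3],0],[0,[0.4,0.8,14.3],0]]' 8; python3 st.py;python3 - <<'E'
from go import *
print(rel(K(.05,.033)))
im=viewer.snapshot('wrist'); cv2.imwrite('pics/w3.png',im[:,:,::-1])
E
```

```text
clock: 11.7
tool_pos: [0.5168, -0.1368, 0.0886]
eef_rot: [0.519, 0.803, -0.155, 0.248]
contact_force: [-0.0, 0.6, 0.9]
opening: 1.001
[-0.37   0.89   0.305  2.269  1.968  0.368 -1.737] z [ 0.237 -0.507 -0.829] x [-0.338  0.757 -0.559] tilt 34.0
[-0.01 -0.48  0.45]
```

View pics/w3.png

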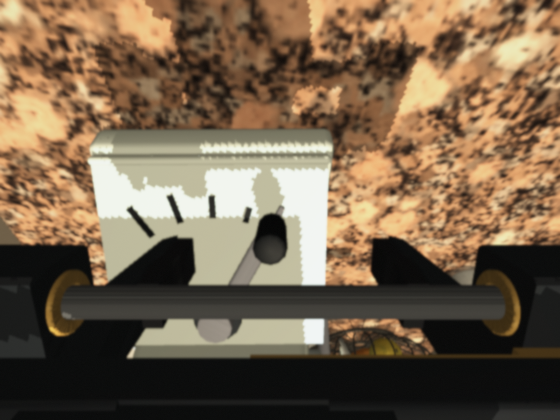

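Run:
```python
from go import *
s=r.get_state(); M=R.from_quat(s['eef_rot']).as_matrix(); w=viewer.camera_params('wrist')
for q in ([0,0,-.0145],[0,0,0],[0,-.005,-.0145],[.01,0,-.0145],[0,0,.027]): print(q,proj(M@q+s['tool_pos'],w).round(1))
print(rel(K(.05,.052)),rel(K(.05,.01)))
```

```text
[0, 0, -0.0145] [[281.1 250.6]]
[0, 0, 0] [[281.2 240. ]]
[0, -0.005, -0.0145] [[271.1 250.6]]
[0.01, 0, -0.0145] [[281.1 231.8]]
[0, 0, 0.027] [[281.4 224.2]]
[-0.02 -0.48 -1.38] [-0.09 -0.48  2.82]
```

```bash
python3 -m inch '[[0,[0,-0.5,0.3],0],[0.5,[0,-0.5,0.3],0],[1,[0,-0.5,0.3],0],[1,[0,-0.5,0.3],0],[1,[0,-0.5,0.3],0],[1,[0,-0.5,0.3],0],[1,[0,-0.5,0.3],0]]' 8; python3 st.py;python3 - <<'E'
from go import *
for a in (.0,.05,.1,.2,.3,.4,.5,.6,.7,.8,.9,.92): print(a,rel(K(a,.0345)))
E
```

```text
clock: 12.45
tool_pos: [0.511, -0.1399, 0.0847]
eef_rot: [0.518, 0.804, -0.157, 0.246]
contact_force: [-0.5, -0.2, -0.2]
opening: 0.479
[-0.353  0.895  0.283  2.282  1.996  0.39  -1.763] z [ 0.233 -0.507 -0.83 ] x [-0.341  0.756 -0.558] tilt 33.93
0.0 [-0.4   0.51 -0.05]
0.05 [-0.18  0.17 -0.05]
0.1 [ 0.02 -0.18 -0.04]
0.2 [ 0.36 -0.9  -0.03]
0.3 [ 0.63 -1.65 -0.03]
0.4 [ 0.82 -2.43 -0.02]
0.5 [ 0.93 -3.22 -0.02]
0.6 [ 0.97 -4.02 -0.02]
0.7 [ 0.92 -4.82 -0.02]
0.8 [ 0.79 -5.61 -0.02]
0.9 [ 0.59 -6.38 -0.02]
0.92 [ 0.54 -6.53 -0.02]
```

```bash
python3 -m inch '[[1,[0,0,0],0],[1,[0,0,0],0],[1,[0,0,0],0],[1,[0,0,0],0]]'; python3 -m inch '[[1,[0,0,0],0],[1,[0,0,0],0]]'
python3 - <<'E'
from go import *
for a in (.0,.05,.1,.9): print(a,rel(K(a,.0345)))
E
```

```text
clock: 12.85
tool_pos: [0.511, -0.14, 0.0847]
eef_rot: [0.519, 0.804, -0.157, 0.246]
contact_force: [-0.8, 0.4, 0.2]
opening: 0.186
clock: 13.05
tool_pos: [0.511, -0.14, 0.0847]
eef_rot: [0.519, 0.804, -0.157, 0.246]
contact_force: [0.1, -0.4, -0.4]
opening: 0.191
0.0 [-0.39  0.51 -0.05]
0.05 [-0.18  0.18 -0.05]
0.1 [ 0.02 -0.17 -0.04]
0.9 [ 0.59 -6.38 -0.02]
```

```bash
python3 -m inch '[[1,[0.25,-0.6,0],0],[1,[0.5,-1.3,0],0],[1,[0.7,-2,0],0],[1,[0.85,-2.7,0],0],[1,[0.93,-3.4,0],0],[1,[0.96,-4.1,0],0],[1,[0.92,-4.8,0],0],[1,[0.8,-5.6,0],0],[1,[0.68,-6.1,0],0],[1,[0.58,-6.4,0],0],[1,[0.58,-6.4,0],0],[1,[0.58,-6.4,0],0]]'; python3 st.py
python3 - <<'E'
from go import *
for a in (.85,.9): print(a,rel(K(a,.0345)))
im=viewer.snapshot('wrist'); cv2.imwrite('pics/w4.png',im[:,:,::-1])
E
```

```text
clock: 14.25
tool_pos: [0.4496, -0.1631, 0.0817]
eef_rot: [0.519, 0.803, -0.158, 0.246]
contact_force: [-1.4, 2.8, 3.0]
opening: 0.186
[-0.215  0.894  0.106  2.46   2.187  0.61  -1.973] z [ 0.231 -0.509 -0.829] x [-0.34   0.756 -0.559] tilt 33.97
0.85 [ 0.19  0.56 -0.01]
0.9 [ 0.08  0.17 -0.01]
```

View pics/w4.png

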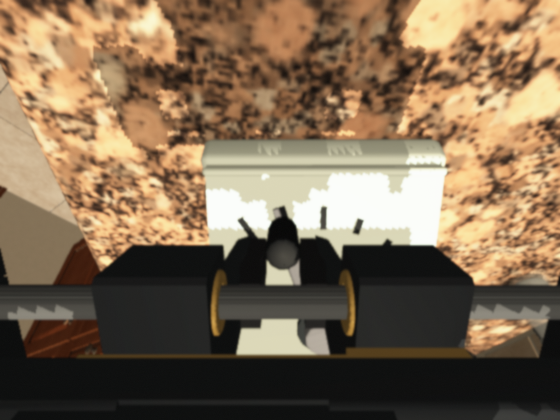

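```bash
python3 -m inch '[[0,[0,0,0],0],[0,[0,0,0],0],[0,[0,0,0],0],[0,[0,0,0],0],[0,[0,0,-1],0],[0,[0,0,-4],0],[0,[0,0,-8],0],[0,[0,0,-12],0],[0,[0,0,-16],0],[0,[0,0,-20],0],[0,[0,0,-20],0]]'; python3 st.py
python3 - <<'E'
from go import *
w=viewer.camera_params('wrist'); im=viewer.snapshot('wrist')
x0,y0=160,80
big=cv2.resize(im[y0:y0+170,x0:x0+220],None,fx=3,fy=3,interpolation=cv2.INTER_CUBIC)[:,:,::-1].copy()
cv2.imwrite('pics/w5.png',big)
for a in (.8,.85,.9,.95): print(a,((proj(K(a,.052),w)[0]-[x0,y0])*3).round(0))
print('piv',((proj(T(p,[-.045,0,.097]),w)[0]-[x0,y0])*3).round(0))
E
```

```text
clock: 15.4
tool_pos: [0.4104, -0.0704, 0.2384]
eef_rot: [0.517, 0.802, -0.159, 0.253]
contact_force: [1.1, -0.0, 0.8]
opening: 1.001
[-0.814  0.532  0.581  2.431  1.095  0.362 -0.939] z [ 0.241 -0.518 -0.821] x [-0.337  0.749 -0.571] tilt 34.81
0.8 [382. 277.]
0.85 [371. 280.]
0.9 [360. 283.]
0.95 [349. 287.]
piv [418. 441.]
```

View pics/w5.png

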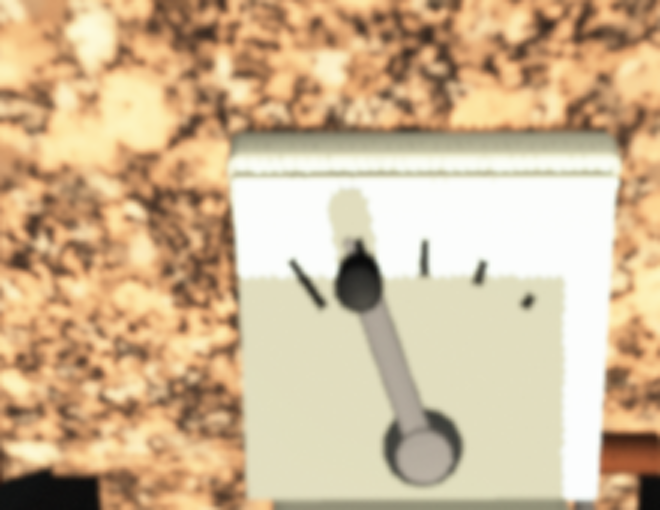

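Run:
```python
from go import *
w=viewer.camera_params('wrist'); im=viewer.snapshot('wrist')
x0,y0=230,145
big=cv2.resize(im[y0:y0+95,x0:x0+125],None,fx=6,fy=6,interpolation=cv2.INTER_LANCZOS4)[:,:,::-1].copy()
def dot(P,c):
    q=(proj(P,w)[0]-[x0,y0])*6+3; cv2.circle(big,tuple(int(x) for x in q),2,c,-1)
for a in (0,.3,.6,.9,1.2):
    for L in (.07,.08,.09,.1): dot(T(p,knob(a,0.001,L)),(0,200,0))
dot(T(p,knob(0,0.0,0)),(255,0,0))
for a in (.9,.95):
    for L in (.02,.04,.06,.1): dot(T(p,knob(a,0.008,L)),(255,0,255))
cv2.imwrite('pics/w6.png',big)
```

```text
(no output)
```

View pics/w6.png

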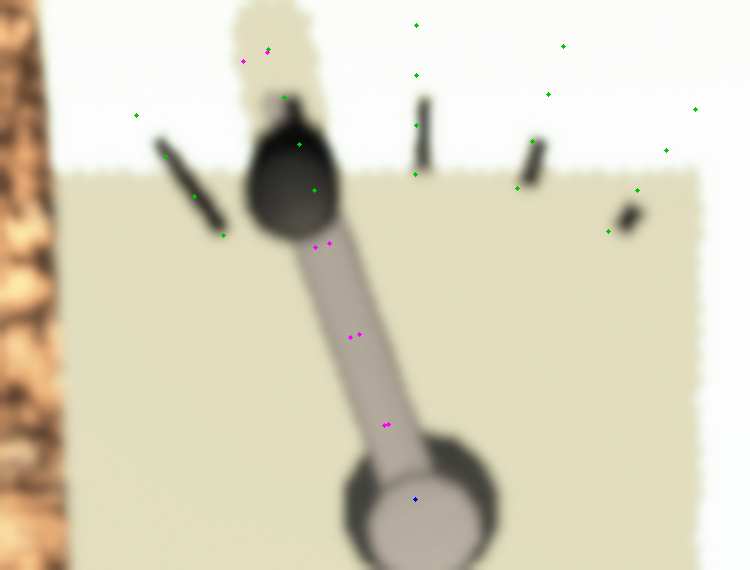

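Lever estimates are 0.92–0.94 rad, with the pointer just past the fourth bar but inside the tolerance. Next is the lemon. Its long axis looks close to the tool's tilt plane, so I'll check the garlic's position and look from above.

Run:
```python
from go import *
c=viewer.camera_params('scene'); print('garlic',onz((169,292),.047,c))
print(rel([.387,.282,.233]),rel([.387,.2,.3]))
```

```text
garlic [0.55273956 0.30850354 0.047     ]
[ 27.52  12.36 -18.16] [ 17.55   9.03 -19.46]
```

```bash
python3 -m inch '[[0,[3.5,1.6,-3],0],[0,[7,3.2,-6],0],[0,[10.5,4.8,-9],0],[0,[14,6.4,-12],0],[0,[17.5,8,-14.5],0],[0,[21,9.6,-16.5],0],[0,[24.5,11,-18],0],[0,[27.5,12.4,-18],0],[0,[27.5,12.4,-18],0]]'; python3 st.py
python3 - <<'E'
from go import *
w=viewer.camera_params('wrist'); im=viewer.snapshot('wrist'); cv2.imwrite('pics/w7.png',im[:,:,::-1])
s=r.get_state();M=R.from_quat(s['eef_rot']).as_matrix()
for n in('lemon','garlic'):
  for o in viewer.outline_of('wrist',n)[:2]:
    m=o['pixels'].astype(np.uint8);v,u=np.nonzero(m);pt=onz((u.mean(),v.mean()),.049,w)
    print(n,o['p'],o['bbox'],pt.round(4),'tool cm',(M.T@(pt-s['tool_pos'])*100).round(2))
    print(cv2.fitEllipse(max(cv2.findContours(m,0,1)[0],key=len)))
E
```

```text
clock: 16.4
tool_pos: [0.3888, 0.2828, 0.2262]
eef_rot: [0.515, 0.803, -0.158, 0.254]
contact_force: [-0.4, -0.5, -0.4]
opening: 1.0
[-1.215  0.687  0.246  1.863  0.426  0.991 -0.872] z [ 0.245 -0.516 -0.821] x [-0.34   0.747 -0.571] tilt 34.85
lemon 0.87 [258.8, 140.8, 48.2, 56.0] [0.4361 0.1788 0.049 ] tool cm [ 1.14 -0.   21.  ]
((280.28271484375, 168.38751220703125), (46.68806076049805, 54.147239685058594), 12.205470085144043)
garlic 0.82 [414.0, 90.2, 57.4, 47.7] [0.5526 0.3132 0.049 ] tool cm [ 7.25 16.18 16.85]
((440.6946105957031, 114.49807739257812), (44.61021041870117, 57.25774002075195), 58.778221130371094)
```

View pics/w7.png

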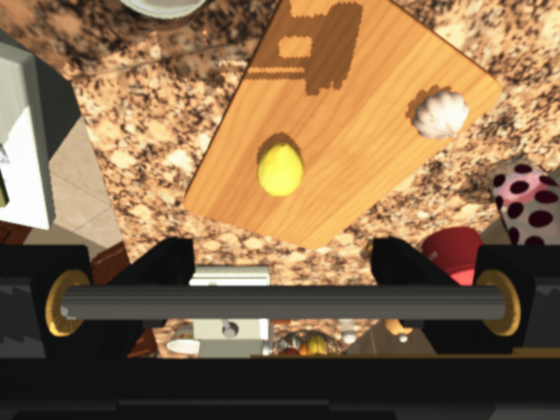

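Run:
```python
from go import *
w=viewer.camera_params('wrist'); s=r.get_state();M=R.from_quat(s['eef_rot']).as_matrix()
o=viewer.outline_of('wrist','lemon')[0]['pixels'];v,u=np.nonzero(o)
pts=np.array([onz(q,.045,w)[:2] for q in zip(u,v)]); c=pts.mean(0)
print(c, cv2.minAreaRect((pts*1000).astype(np.float32)))
W,V=np.linalg.eigh(np.cov(pts.T)); print(2*np.sqrt(W),V[:,1], np.degrees(np.arctan2(V[1,1],V[0,1])))
z=M[:,2]; print('tilt az',np.degrees(np.arctan2(z[1],z[0])),'y az',np.degrees(np.arctan2(M[1,1],M[0,1])), M[:,1].round(3))
c=np.array([.436,.179,.049]); print('tcp->',rel(c+.005*z), rel(c+.004*z-.06*z))
```

```text
[0.43877808 0.16450107] ((439.933837890625, 162.4781036376953), (58.17237854003906, 90.44242095947266), 23.931453704833984)
[0.02905329 0.04582201] [-0.34705049  0.93784645] 110.30701575285153
tilt az -65.16876475482321 y az 24.318805572697887 [0.911 0.412 0.006]
tcp-> [ 1.48  0.16 21.49] [ 1.48  0.16 15.39]
```

```bash
python3 -m inch '[[0,[0.5,0.1,4],0],[0,[1,0.1,8],0],[0,[1.4,0.1,11.5],0],[0,[1.4,0.1,14],0],[0,[1.4,0.1,15],0],[0,[1.4,0.1,15],0]]'; python3 st.py
python3 - <<'E'
from go import *
w=viewer.camera_params('wrist'); im=viewer.snapshot('wrist'); cv2.imwrite('pics/w8.png',im[:,:,::-1])
s=r.get_state();z=R.from_quat(s['eef_rot']).as_matrix()[:,2]
o=viewer.outline_of('wrist','lemon')
if o:
    v,u=np.nonzero(o[0]['pixels']); print(o[0]['bbox'],onz((u.mean(),v.mean()),.049,w))
c=np.array([.436,.179,.049]); print('tcp->',rel(c+.005*z), proj(c,w))
E
```

```text
clock: 17.2
tool_pos: [0.4208, 0.2102, 0.0982]
eef_rot: [0.518, 0.801, -0.161, 0.254]
contact_force: [-0.1, -0.0, 1.0]
opening: 1.003
[-1.127  0.898  0.313  2.04   0.552  0.59  -0.987] z [ 0.24  -0.521 -0.82 ] x [-0.334  0.748 -0.573] tilt 34.96
[246.3, 170.5, 74.1, 86.0] [0.4363992  0.17772586 0.049     ]
tcp-> [-0.19 -0.06  6.68] [[282.58033594 209.95540756]]
```

View pics/w8.png

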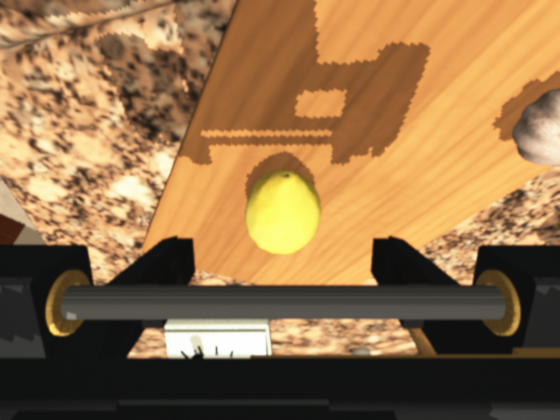

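```bash
python3 -m inch '[[0,[-0.1,0,2.5],0],[0,[-0.2,0,4.5],0],[0,[-0.2,0,5.8],0],[0,[-0.2,0,6.4],0],[0,[-0.2,0,6.4],0],[1,[-0.2,0,6.4],0],[1,[-0.2,0,6.4],0],[1,[-0.2,0,6.4],0],[1,[-0.2,0,6.4],0],[1,[-0.2,0,6.4],0],[1,[-0.2,0,6.4],0],[1,[-0.2,0,6.4],0]]' 15; python3 st.py
python3 - <<'E'
from go import *
s=r.get_state();z=R.from_quat(s['eef_rot']).as_matrix()[:,2]
c=np.array([.436,.178,.049]); print('tcp->',rel(c+.005*z))
im=viewer.snapshot('wrist'); cv2.imwrite('pics/w9.png',im[:,:,::-1])
E
```

```text
clock: 18.5
tool_pos: [0.4369, 0.1776, 0.0467]
eef_rot: [0.517, 0.802, -0.16, 0.253]
contact_force: [-1.7, 1.1, 3.0]
opening: 0.512
[-1.098  1.011  0.374  2.084  0.623  0.413 -1.04 ] z [ 0.241 -0.518 -0.821] x [-0.336  0.749 -0.571] tilt 34.85
tcp-> [-0.07 -0.06  0.27]
```

View pics/w9.png

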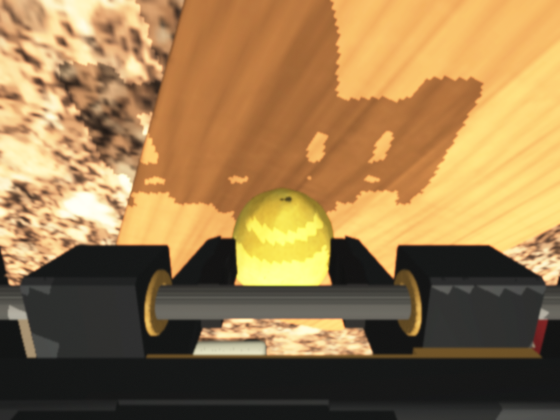

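```bash
python3 -m inch '[[1,[0,0,0],0],[1,[-0.3,0,-0.4],0],[1,[-0.6,0,-0.9],0],[1,[-1.1,0,-1.6],0],[1,[-1.7,0,-2.5],0],[1,[-1.7,0,-2.5],0]]' 20; python3 st.py
python3 - <<'E'
from go import *
im=viewer.snapshot('wrist'); cv2.imwrite('pics/w10.png',im[:,:,::-1])
w=viewer.camera_params('wrist')
o=viewer.outline_of('wrist','lemon')
print([(a['p'],a['bbox']) for a in o[:2]])
E
```

```text
clock: 19.15
tool_pos: [0.4369, 0.1778, 0.0782]
eef_rot: [0.518, 0.801, -0.159, 0.253]
contact_force: [-0.1, 0.7, -0.8]
opening: 0.422
[-1.089  0.941  0.359  2.085  0.612  0.476 -1.005] z [ 0.242 -0.517 -0.821] x [-0.335  0.75  -0.571] tilt 34.81
[(0.65, [232.7, 184.4, 98.7, 102.2]), (0.3, [208.5, 317.1, 65.7, 39.4])]
```

View pics/w10.png

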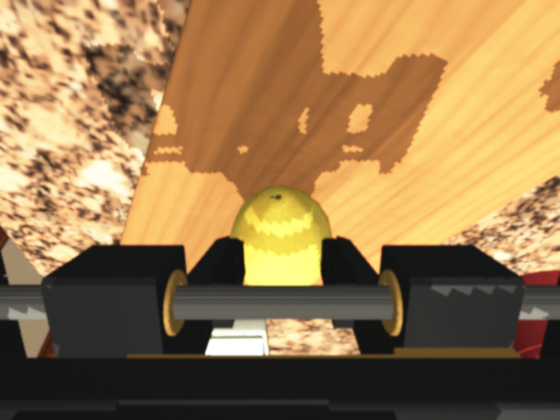

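```bash
python3 -m inch '[[1,[0,0,0],0],[1,[0,0,0],0]]'
python3 - <<'E'
from go import *
im=viewer.snapshot('side'); cv2.imwrite('pics/sd2.png',cv2.resize(im[150:290,180:340],None,fx=4,fy=4,interpolation=cv2.INTER_CUBIC)[:,:,::-1])
im=viewer.snapshot('scene'); cv2.imwrite('pics/s3.png',cv2.resize(im[220:370,140:320],None,fx=4,fy=4,interpolation=cv2.INTER_CUBIC)[:,:,::-1])
E
```

```text
clock: 19.45
tool_pos: [0.4363, 0.1777, 0.0765]
eef_rot: [0.517, 0.802, -0.16, 0.253]
contact_force: [0.7, -0.8, -1.0]
opening: 0.422
```

View pics/sd2.png

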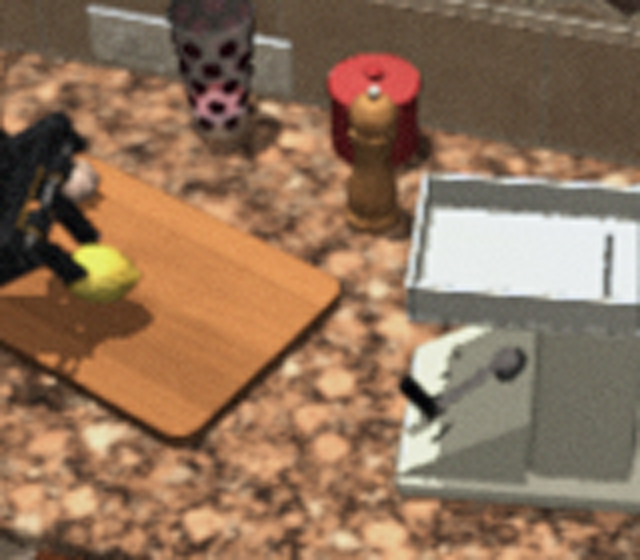

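View pics/s3.png

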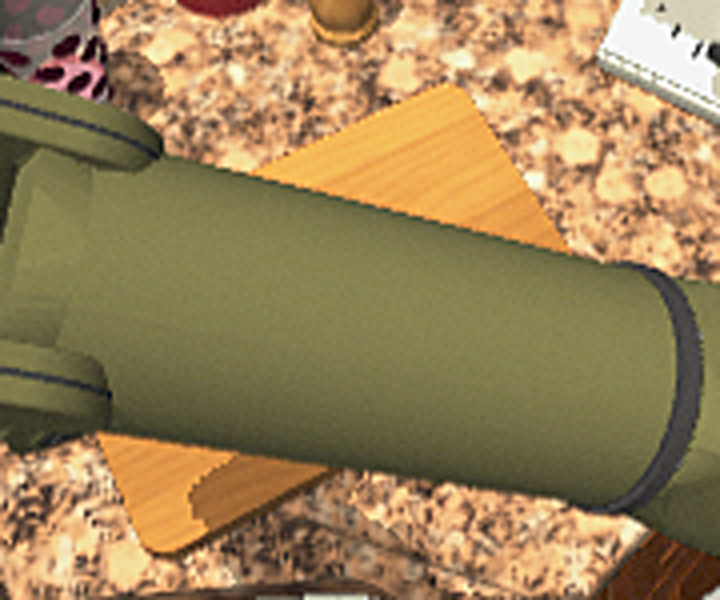

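Run:
```python
from go import *
L=[]
for n in('side','wrist'):
    c=viewer.camera_params(n); viewer.snapshot(n); o=viewer.outline_of(n,'lemon')
    for a in o[:2]: print(n,a['p'],a['bbox'])
    b=o[0]['bbox']; v,u=np.nonzero(o[0]['pixels']); uv=(b[0]+b[2]/2,b[1]+b[3]/2); print(uv,u.mean(),v.mean()); L.append(ray((u.mean(),v.mean()),c))
(o1,d1),(o2,d2)=L
t=np.linalg.lstsq(np.c_[d1,-d2],o2-o1,rcond=None)[0]; P1=o1+d1*t[0];P2=o2+d2*t[1]; print(P1,P2)
s=r.get_state();M=R.from_quat(s['eef_rot']).as_matrix(); print('in tool cm',M.T@(P1-s['tool_pos'])*100,M.T@(P2-s['tool_pos'])*100)
```

```text
side 0.48 [199.4, 211.9, 11.8, 14.8]
(205.3, 219.3) 206.2662721893491 218.63313609467457
wrist 0.7 [231.6, 185.0, 99.2, 99.9]
(281.2, 234.95) 281.14963839579224 235.42209072978304
[0.43916658 0.17200972 0.06955786] [0.43884792 0.17203446 0.06933382]
in tool cm [-0.10951418  0.0202191   0.93396603] [-0.08414401 -0.00790337  0.94339843]
```

The side view shows the lemon held only near the fingertips, about 14 mm beyond the grasp point. I'll set it back down and regrasp deeper.

```bash
python3 -m inch '[[1,[0.6,0,0.8],0],[1,[1,0,1.4],0],[1,[1.2,0,1.7],0],[1,[1.2,0,1.7],0],[0.4,[1.2,0,1.7],0],[0.3,[1.2,0,1.7],0],[0,[1.2,0,1.7],0],[0,[1.2,0,1.7],0],[0,[1.2,0,1.7],0],[0,[1.2,0,1.7],0],[0,[1.2,0,1.7],0]]'; python3 st.py
python3 - <<'E'
from go import *
L=[]
for n in('side','wrist'):
    c=viewer.camera_params(n); im=viewer.snapshot(n); o=viewer.outline_of(n,'lemon')
    for a in o[:2]: print(n,a['p'],a['bbox'])
    v,u=np.nonzero(o[0]['pixels']); L.append(ray((u.mean(),v.mean()),c)); print(onz((u.mean(),v.mean()),.049,c))
cv2.imwrite('pics/w11.png',im[:,:,::-1])
(o1,d1),(o2,d2)=L
t=np.linalg.lstsq(np.c_[d1,-d2],o2-o1,rcond=None)[0]; P1=o1+d1*t[0]; print(P1)
s=r.get_state();M=R.from_quat(s['eef_rot']).as_matrix(); print('in tool cm',M.T@(P1-s['tool_pos'])*100)
E
```

```text
clock: 20.85
tool_pos: [0.4365, 0.1778, 0.056]
eef_rot: [0.518, 0.802, -0.16, 0.253]
contact_force: [-0.8, 0.7, -0.6]
opening: 0.998
[-1.095  0.99   0.368  2.085  0.62   0.432 -1.03 ] z [ 0.241 -0.518 -0.821] x [-0.336  0.749 -0.571] tilt 34.85
side 0.45 [194.2, 214.6, 20.8, 14.8]
[0.43925293 0.17807712 0.049     ]
wrist 0.89 [240.7, 175.7, 100.3, 107.7]
wrist 0.73 [145.4, 332.2, 122.6, 23.8]
[0.44134626 0.17956676 0.049     ]
[0.44028134 0.17910064 0.04762492]
in tool cm [0.44003141 0.3952863  0.706849  ]
```

View pics/w11.png

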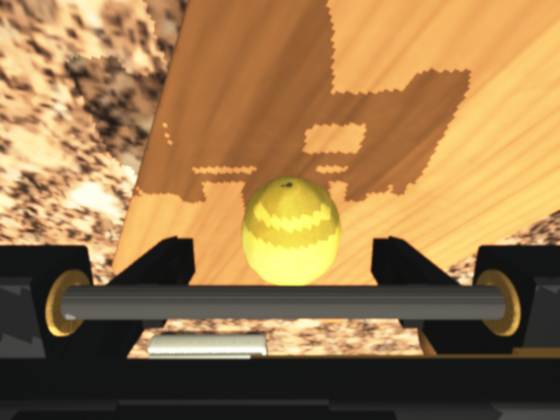

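```bash
python3 -m inch '[[0,[0.3,0.3,0.7],0],[0,[0.4,0.3,1.4],0],[0,[0.4,0.3,1.4],0],[0,[0.4,0.3,1.4],0],[1,[0.4,0.3,1.4],0],[1,[0.4,0.3,1.4],0],[1,[0.4,0.3,1.4],0],[1,[0.4,0.3,1.4],0]]' 15; python3 st.py; python3 -m inch '[[1,[0,0,0],0],[1,[0,0,0],0]]'; python3 -m inch '[[1,[0,0,0],0],[1,[0,0,0],0]]'
```

```text
clock: 21.85
tool_pos: [0.4413, 0.1749, 0.0423]
eef_rot: [0.518, 0.802, -0.16, 0.253]
contact_force: [0.6, 0.2, 0.4]
opening: 0.66
[-1.09   1.021  0.377  2.08   0.629  0.403 -1.039] z [ 0.241 -0.518 -0.821] x [-0.336  0.749 -0.571] tilt 34.84
clock: 22.05
tool_pos: [0.4414, 0.1749, 0.0422]
eef_rot: [0.518, 0.802, -0.16, 0.253]
contact_force: [0.3, 0.9, 1.4]
opening: 0.56
clock: 22.25
tool_pos: [0.4414, 0.1749, 0.0422]
eef_rot: [0.518, 0.802, -0.16, 0.253]
contact_force: [0.3, 0.7, 1.1]
opening: 0.561
```

```bash
python3 -m inch '[[1,[-0.3,0,-0.4],0],[1,[-0.6,0,-0.9],0],[1,[-1.1,0,-1.6],0],[1,[-1.7,0,-2.5],0],[1,[-1.7,0,-2.5],0]]' 15
python3 - <<'E'
from go import *
L=[]
for n in('side','wrist'):
    c=viewer.camera_params(n); im=viewer.snapshot(n); o=viewer.outline_of(n,'lemon')
    for a in o[:2]: print(n,a['p'],a['bbox'])
    v,u=np.nonzero(o[0]['pixels']); L.append(ray((u.mean(),v.mean()),c))
cv2.imwrite('pics/w12.png',im[:,:,::-1])
(o1,d1),(o2,d2)=L
t=np.linalg.lstsq(np.c_[d1,-d2],o2-o1,rcond=None)[0]; P1=o1+d1*t[0]; print(P1)
s=r.get_state();M=R.from_quat(s['eef_rot']).as_matrix(); print('in tool cm',M.T@(P1-s['tool_pos'])*100,s['opening'])
E
```

```text
clock: 22.75
tool_pos: [0.4415, 0.1751, 0.074]
eef_rot: [0.518, 0.801, -0.159, 0.254]
contact_force: [0.5, 0.3, -1.5]
opening: 0.564
side 0.75 [199.6, 211.9, 13.5, 12.9]
wrist 0.78 [232.7, 189.1, 103.7, 98.5]
[0.44591648 0.17606427 0.07604856]
in tool cm [-0.31770431  0.50251846 -0.23415132] 0.5612216403955024
```

View pics/w12.png

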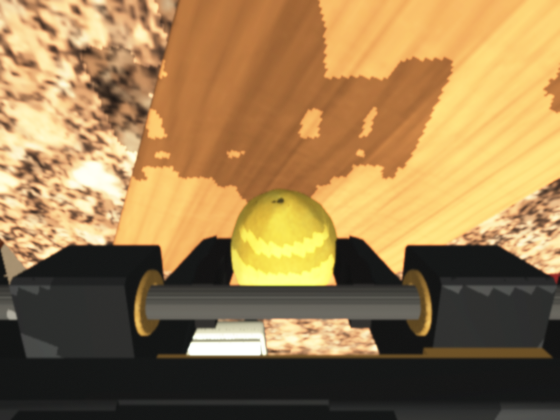

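Run:
```python
from go import *
t=T(p,[-.035,0,.22]); print(t)
s=r.get_state(); a=s['tool_pos']
print(rel([a[0],a[1],.3]),rel([.45,.05,.37]),rel([t[0],t[1],.36]))
```

```text
[ 0.51115236 -0.23567893  0.22      ]
[-13.01   0.14 -18.69] [-26.68  -4.16 -17.73] [-49.56 -10.41  -0.64]
```

```bash
python3 -m inch '[[1,[-1.3,0,-2],0],[1,[-3.5,0,-5],0],[1,[-5.8,0,-8.3],0],[1,[-8,0,-11.6],0],[1,[-10.5,0,-15],0],[1,[-13,-0.3,-18],0],[1,[-16,-1.2,-18.4],0],[1,[-19.5,-2.2,-18.2],0],[1,[-23,-3.2,-18],0],[1,[-26.7,-4.2,-17.7],0],[1,[-26.7,-4.2,-17.7],0]]'; python3 st.py
python3 - <<'E'
from go import *
t=T(p,[-.035,0,.22]); s=r.get_state(); print(s['opening'],S().round(3))
print(rel([t[0],t[1],.34]))
E
```

```text
clock: 24.05
tool_pos: [0.4491, 0.0436, 0.372]
eef_rot: [0.521, 0.799, -0.161, 0.254]
contact_force: [0.2, -0.3, -2.3]
opening: 0.562
[-0.913  0.325  0.364  2.008  0.591  1.006 -0.515] z [ 0.237 -0.521 -0.82 ] x [-0.328  0.751 -0.573] tilt 34.95
0.5621584541303132 [[-0.819  0.017  0.573]
 [ 0.018  1.    -0.004]
 [-0.573  0.007 -0.82 ]]
[-21.19  -5.65  18.66]
```

```bash
python3 -m inch '[[1,[-2.5,-0.7,2.3],0],[1,[-5.2,-1.4,4.6],0],[1,[-7.9,-2.1,6.9],0],[1,[-10.6,-2.8,9.3],0],[1,[-13.3,-3.5,11.7],0],[1,[-16,-4.2,14],0],[1,[-18.7,-5,16.4],0],[1,[-21.2,-5.6,18.6],0],[1,[-21.2,-5.6,18.6],0],[1,[-21.2,-5.6,18.6],0]]'; python3 st.py
python3 - <<'E'
from go import *
t=T(p,[-.035,0,.22]); s=r.get_state(); print(s['opening'])
print(rel([t[0],t[1],.25]))
for n in('side','scene','wrist'):
    im=viewer.snapshot(n); 
    cv2.imwrite(f'pics/{n}4.png',(im if n=='wrist' else cv2.resize(im[150:290,220:380] if n=='side' else im[120:260,260:420],None,fx=4,fy=4,interpolation=cv2.INTER_CUBIC))[:,:,::-1])
E
```

```text
clock: 25.05
tool_pos: [0.5142, -0.2289, 0.3371]
eef_rot: [0.518, 0.801, -0.16, 0.252]
contact_force: [-0.2, 0.1, -2.1]
opening: 0.566
[-0.309  0.397  0.467  2.053  0.734  0.522 -0.086] z [ 0.238 -0.518 -0.821] x [-0.336  0.749 -0.571] tilt 34.79
0.5664979796497613
[ 4.56 -0.59  7.43]
```

View pics/side4.png

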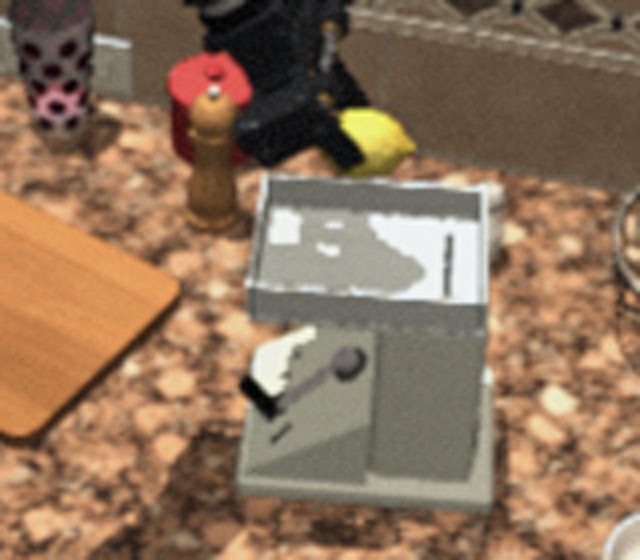

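View pics/scene4.png

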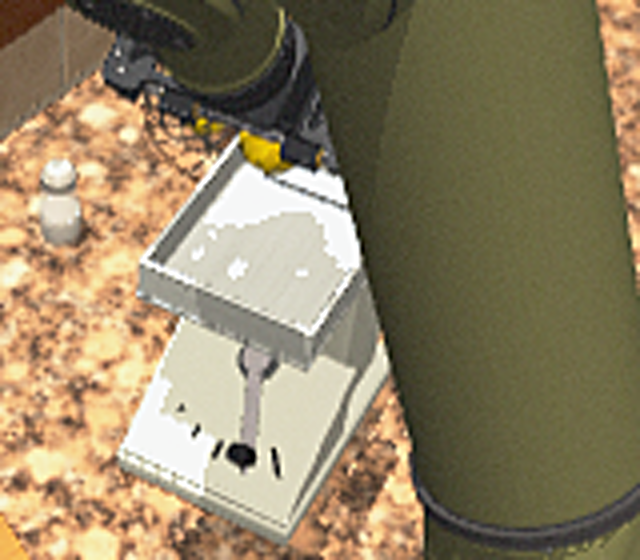

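View pics/wrist4.png

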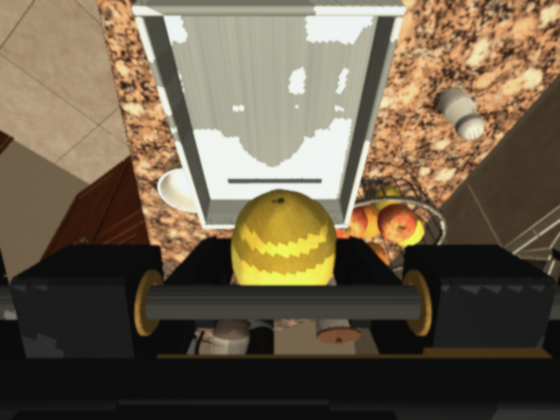

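```bash
python3 -m inch '[[1,[0.9,-0.2,1.5],0],[1,[1.9,-0.4,3],0],[1,[2.8,-0.6,4.5],0],[1,[3.5,-0.6,5.6],0],[1,[4,-0.6,6.4],0],[1,[4,-0.6,6.4],0]]'; python3 st.py
python3 - <<'E'
from go import *
t=T(p,[-.035,0,.22]); s=r.get_state(); print(s['opening'])
print(rel([t[0],t[1],.247]))
for n in('side','wrist'):
    im=viewer.snapshot(n); 
    cv2.imwrite(f'pics/{n}5.png',(im if n=='wrist' else cv2.resize(im[150:290,220:380] if n=='side' else im[120:260,260:420],None,fx=4,fy=4,interpolation=cv2.INTER_CUBIC))[:,:,::-1])
E
```

```text
clock: 25.8
tool_pos: [0.5114, -0.2325, 0.2614]
eef_rot: [0.516, 0.803, -0.16, 0.252]
contact_force: [0.5, -0.6, -1.6]
opening: 0.561
[-0.367  0.565  0.618  2.17   0.895  0.247 -0.301] z [ 0.24  -0.517 -0.821] x [-0.34   0.748 -0.57 ] tilt 34.78
0.5614026265321999
[ 0.59 -0.16  1.34]
```

View pics/side5.png

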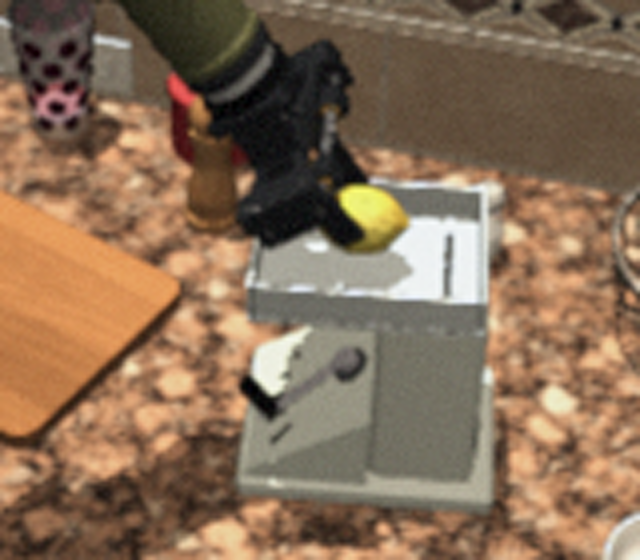

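View pics/wrist5.png

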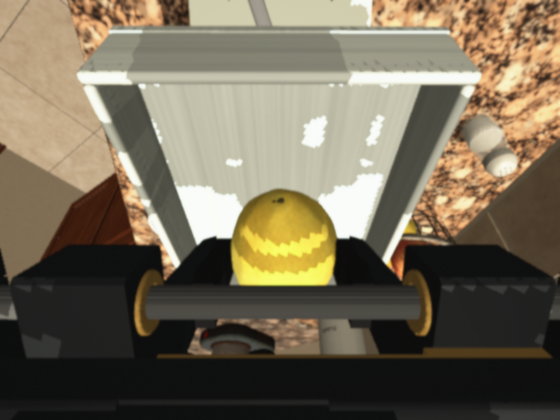

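```bash
python3 -m inch '[[1,[0.25,-0.1,0.35],0],[1,[0.5,-0.1,0.7],0],[1,[0.6,-0.1,0.9],0],[1,[0.6,-0.1,0.9],0]]'; python3 -m inch '[[1,[0,0,0],0]]'; python3 -m inch '[[1,[0.1,0,0.15],0],[1,[0.1,0,0.15],0]]';  python3 -m inch '[[1,[0.1,0,0.15],0],[1,[0.1,0,0.15],0]]'
```

```text
clock: 26.3
tool_pos: [0.5105, -0.235, 0.2516]
eef_rot: [0.517, 0.802, -0.16, 0.253]
contact_force: [-0.1, 0.7, -1.1]
opening: 0.56
clock: 26.4
tool_pos: [0.5106, -0.2351, 0.2519]
eef_rot: [0.517, 0.802, -0.16, 0.253]
contact_force: [-0.2, 0.6, -0.6]
opening: 0.566
clock: 26.6
tool_pos: [0.5106, -0.2351, 0.2499]
eef_rot: [0.517, 0.802, -0.16, 0.253]
contact_force: [-0.1, 0.2, -1.1]
opening: 0.562
clock: 26.8
tool_pos: [0.5106, -0.2351, 0.2481]
eef_rot: [0.517, 0.802, -0.16, 0.253]
contact_force: [-0.5, -0.2, -1.7]
opening: 0.564
```

```bash
python3 -m inch '[[1,[0.1,0,0.15],0],[1,[0.1,0,0.15],0]]';  python3 -m inch '[[1,[0.1,0,0.15],0],[1,[0.1,0,0.15],0]]'; python3 -m inch '[[1,[0.1,0,0.15],0],[1,[0.1,0,0.15],0]]'
```

```text
clock: 27.0
tool_pos: [0.5106, -0.2351, 0.2462]
eef_rot: [0.517, 0.802, -0.16, 0.253]
contact_force: [-0.4, -0.4, -0.9]
opening: 0.562
clock: 27.2
tool_pos: [0.5106, -0.2351, 0.2444]
eef_rot: [0.517, 0.802, -0.16, 0.253]
contact_force: [0.7, 0.5, -0.7]
opening: 0.564
clock: 27.4
tool_pos: [0.5106, -0.2351, 0.2426]
eef_rot: [0.517, 0.802, -0.16, 0.253]
contact_force: [-0.3, -0.4, -1.2]
opening: 0.562
```

```bash
python3 -m inch '[[1,[0.06,0,0.1],0],[1,[0.06,0,0.1],0]]'; python3 -m inch '[[0.35,[0,0,0],0],[0.3,[0,0,0],0],[0.25,[0,0,0],0],[0.25,[0,0,0],0],[0.25,[0,0,0],0]]'
python3 - <<'E'
from go import *
for n in('side','wrist'):
    im=viewer.snapshot(n); 
    cv2.imwrite(f'pics/{n}6.png',(im if n=='wrist' else cv2.resize(im[150:290,220:380] if n=='side' else im[120:260,260:420],None,fx=4,fy=4,interpolation=cv2.INTER_CUBIC))[:,:,::-1])
E
```

```text
clock: 27.6
tool_pos: [0.5107, -0.2352, 0.2416]
eef_rot: [0.517, 0.802, -0.16, 0.253]
contact_force: [1.1, 0.6, -0.3]
opening: 0.561
clock: 28.1
tool_pos: [0.5108, -0.2353, 0.2418]
eef_rot: [0.518, 0.802, -0.16, 0.253]
contact_force: [0.5, -0.0, -1.0]
opening: 0.748
```

View pics/side6.png

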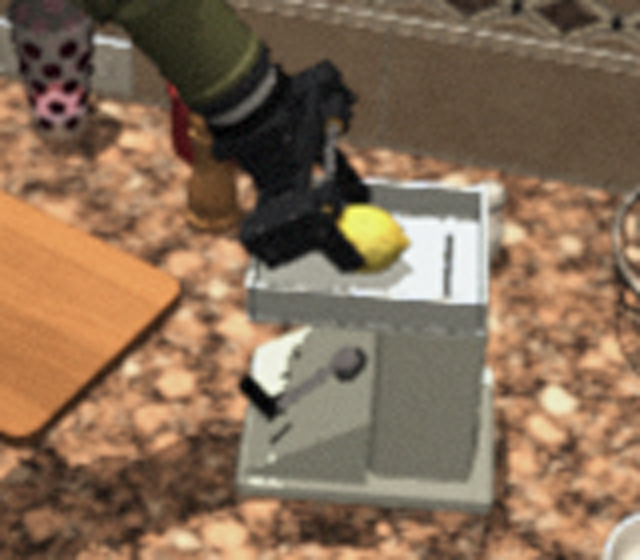

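View pics/wrist6.png

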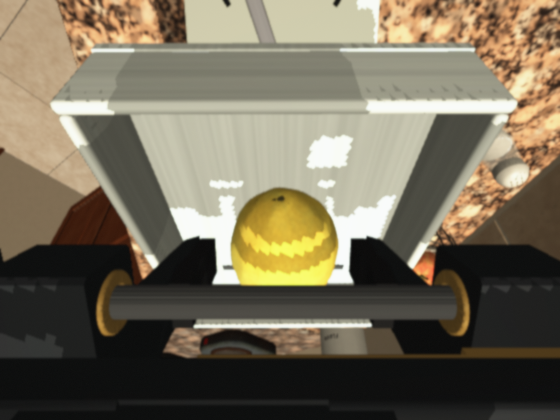

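Jaws are open with a gap on both sides, and the lemon is resting in the tray. I'll retreat along the tool axis.

```bash
python3 -m inch '[[0.25,[0,0,-0.8],0],[0.25,[0,0,-2],0],[0.25,[0,0,-4],0],[0.25,[0,0,-7],0],[0.25,[0,0,-11],0],[0.25,[0,0,-15],0],[0.25,[0,0,-18],0],[0.25,[0,0,-18],0]]'; python3 st.py
python3 - <<'E'
from go import *
w=viewer.camera_params('wrist')
L=[]
for n in('side','wrist'):
    im=viewer.snapshot(n); c=viewer.camera_params(n); o=viewer.outline_of(n,'lemon')
    v,u=np.nonzero(o[0]['pixels']); P=onz((u.mean(),v.mean()),.248,c); print(n,o[0]['p'],P)
    q=P-np.array([p[0],p[1],0]); cc,ss=np.cos(p[2]),np.sin(p[2]); print('slicer-frame rel tray',cc*q[0]+ss*q[1]+.035,-ss*q[0]+cc*q[1])
    cv2.imwrite(f'pics/{n}7.png',(im if n=='wrist' else cv2.resize(im[150:290,220:380],None,fx=4,fy=4,interpolation=cv2.INTER_CUBIC))[:,:,::-1])
im=viewer.snapshot('scene'); cv2.imwrite('pics/scene7.png',im[:,:,::-1])
E
```

```text
clock: 29.0
tool_pos: [0.4689, -0.14, 0.3918]
eef_rot: [0.517, 0.802, -0.156, 0.255]
contact_force: [0.5, -0.1, -0.2]
opening: 0.753
[-0.59   0.235  0.486  2.078  0.694  0.774 -0.188] z [ 0.248 -0.515 -0.821] x [-0.335  0.749 -0.571] tilt 34.83
side 0.52 [ 0.50713758 -0.22961075  0.248     ]
slicer-frame rel tray -0.007193394679795392 -0.0010937795144307406Traceback (most recent call last):
  File "<stdin>", line 6, in <module>
IndexError: list index out of range
```

```bash
python3 -m inch '[[0.25,[2.5,0.6,-3],0],[0.25,[5.5,1.2,-6],0],[0.25,[8.5,1.9,-9],0],[0.25,[11.5,2.6,-11.5],0],[0.25,[14.5,3.3,-13],0],[0.25,[14.5,3.3,-13],0],[0.25,[14.5,3.3,-13],0]]'
python3 - <<'E'
from go import *
w=viewer.camera_params('wrist'); im=viewer.snapshot('wrist')
x0,y0=190,90
big=cv2.resize(im[y0:y0+150,x0:x0+190],None,fx=4,fy=4,interpolation=cv2.INTER_LANCZOS4)[:,:,::-1].copy()
for a in (.8,.9,1.): print(a,((proj(K(a,.052),w)[0]-[x0,y0])*4).round(0))
cv2.imwrite('pics/wrist8.png',big)
im=viewer.snapshot('scene'); cv2.imwrite('pics/scene8.png',im[:,:,::-1])
E
```

```text
clock: 29.9
tool_pos: [0.4174, 0.047, 0.4125]
eef_rot: [0.517, 0.802, -0.161, 0.253]
contact_force: [0.6, 0.0, 0.2]
opening: 0.751
0.8 [249. 215.]
0.9 [231. 220.]
1.0 [213. 226.]
```

View pics/wrist8.png

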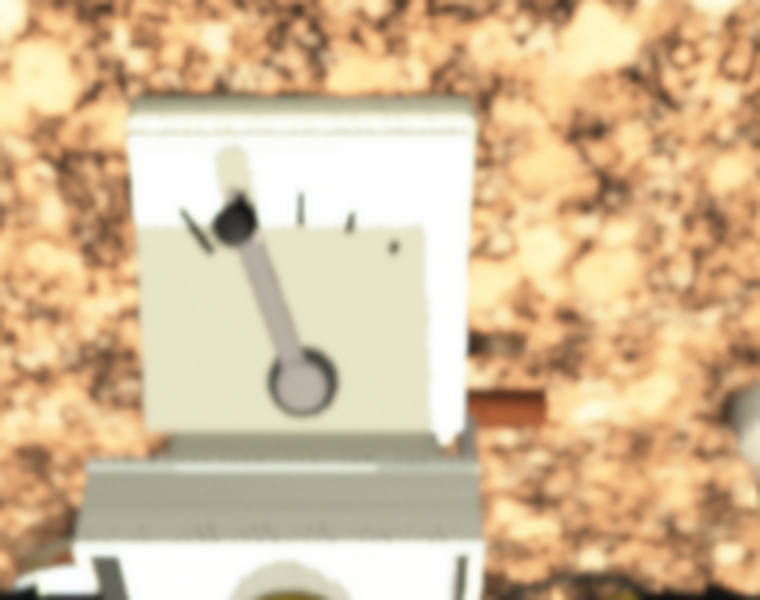

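View pics/scene8.png

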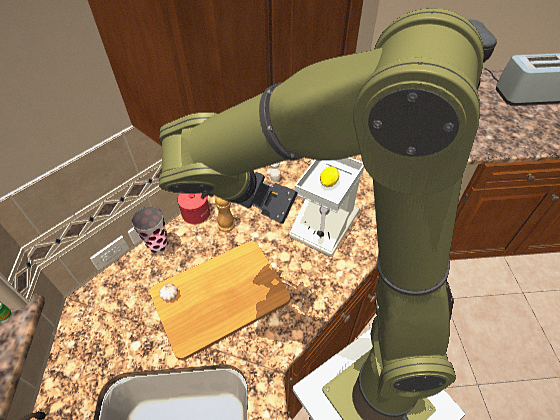

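```bash
python3 -m inch '[[0.25,[0.3,-0.5,3],0],[0.25,[0.6,-1.2,6.5],0],[0.25,[0.9,-2,10],0],[0.25,[1.2,-3,13.5],0],[0.25,[1.4,-3.5,17],0],[0.25,[1.4,-3.5,19],0],[0.25,[1.4,-3.5,19],0],[0.25,[1.4,-3.5,19],0]]'
python3 - <<'E'
from go import *
w=viewer.camera_params('wrist'); im=viewer.snapshot('wrist'); np.save('im.npy',im); np.save('W.npy',w['world_to_cam'])
# rectify panel plane at h: pixel grid over (Y, downslope) 0.25mm
def rect(h):
    g=[(-.06,.02),(.06,.02),(.06,.11),(-.06,.11)] # (Y,down)
    P=np.array([T(p,np.array([-.045,0,.097])+n*h+d*dn+np.array([0,y,0])) for y,d in g])
    src=proj(P,w).astype(np.float32); dst=np.array([[ (y+.06)*6000,(d-.0)*6000] for y,d in g],np.float32)
    return cv2.warpPerspective(im,cv2.getPerspectiveTransform(src,dst),(720,600),flags=cv2.INTER_CUBIC)
big=rect(.0); cv2.imwrite('pics/rect.png',big[:,:,::-1])
E
```

```text
clock: 30.8
tool_pos: [0.4265, -0.0558, 0.2497]
eef_rot: [0.518, 0.801, -0.16, 0.253]
contact_force: [0.4, 0.6, -1.1]
opening: 0.747
```

View pics/rect.png

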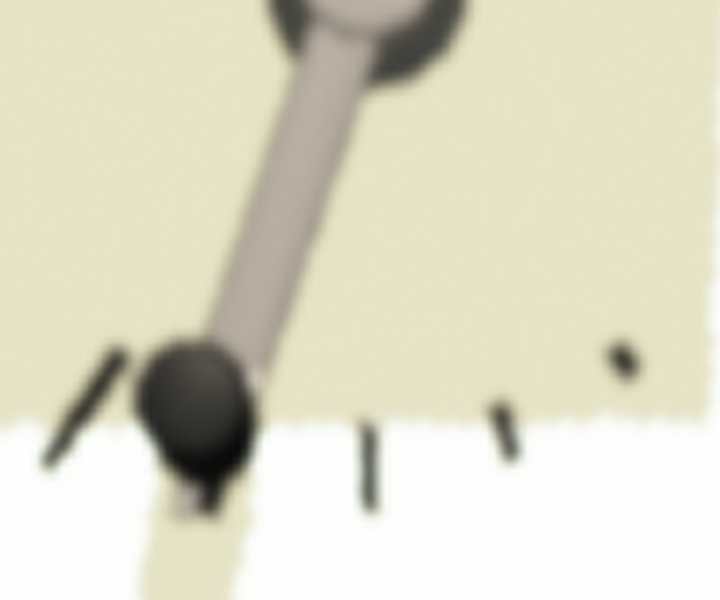

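```bash
cat > meas.py <<'E'
from go import *
im=np.load('im.npy'); w=dict(viewer.camera_params('wrist')); w['world_to_cam']=np.load('W.npy')
W=w['world_to_cam']; C=-W[:3,:3].T@W[:3,3]
c,q=np.cos(p[2]),np.sin(p[2]); Cs=np.array([[c,q,0],[-q,c,0],[0,0,1]])@(C-[p[0],p[1],0])-np.array([-.045,0,.097])
print('camera in panel frame Y,down,h:',Cs[1],Cs@dn,Cs@n)
def rect(h,dmin=-.03,dmax=.125):
    g=[(-.08,dmin),(.08,dmin),(.08,dmax),(-.08,dmax)]
    P=np.array([T(p,np.array([-.045,0,.097])+n*h+d*dn+np.array([0,y,0])) for y,d in g])
    src=proj(P,w).astype(np.float32); dst=np.array([[(y+.08)*5000,(d-dmin)*5000] for y,d in g],np.float32)
    return cv2.warpPerspective(im,cv2.getPerspectiveTransform(src,dst),(800,775),flags=cv2.INTER_CUBIC)
def line(mask):
    v,u=np.nonzero(mask); Wt,V=np.linalg.eigh(np.cov(np.c_[u,v].T)); d=V[:,1]; d=d*np.sign(d[1]); return u.mean(),v.mean(),np.arctan2(-d[0],d[1]),len(u)
b=rect(0); cv2.imwrite('pics/rect2.png',b[:,:,::-1])
g=b.max(2); lab=cv2.connectedComponentsWithStats((g<120).astype(np.uint8))
for i in range(1,lab[0]):
    if 60<lab[2][i,4]<20000: 
        u,v,a,k=line(lab[1]==i); print('dark',np.round([u/5-80,v/5-30,a],3),k,lab[2][i])
for h in (.0,.006,.01):
    b=rect(h).astype(int); sat=b.max(2)-b.min(2); m=(b.max(2)>130)&(b.max(2)<215)&(sat<35)
    # rows d in 22..58
    m[:int((.022+.03)*5000)]=0; m[int((.055+.03)*5000):]=0
    lab=cv2.connectedComponentsWithStats(m.astype(np.uint8)); i=1+np.argmax(lab[2][1:,4]); mm=lab[1]==i
    rows=[(r_, np.nonzero(mm[r_])[0].mean()) for r_ in range(775) if mm[r_].any()]
    rows=np.array(rows); k=np.polyfit(rows[:,0],rows[:,1],1); print('arm h',h,'angle',np.arctan(-k[0]),'x at d=0 mm',np.polyval(k,.03*5000)/5-80, 'x at d=80', np.polyval(k,.11*5000)/5-80,lab[2][i])
E
python3 meas.py
```

```text
camera in panel frame Y,down,h: 0.0002753875309938481 0.1303729294959928 0.39591178222400064
dark [-78.141 -25.797  -0.213] 464 [  0   8  23  26 464]
dark [-11.806  -1.31   -0.086] 2094 [ 326   82   35  111 2094]
dark [10.541  3.666  0.509] 3954 [ 408   83   77  136 3954]
dark [ 7.8892e+01 -6.0400e-01  5.2000e-02] 302 [789 131  11  31 302]
dark [-79.179  22.853  -0.232] 113 [  0 258  11  13 113]
dark [-26.935  69.404  -0.254] 9538 [ 213  436  101  142 9538]
dark [43.883 60.101 -0.552] 248 [611 441  18  20 248]
dark [-45.134  66.724   0.597] 1248 [ 142  444   62   88 1248]
dark [24.047 71.354 -0.252] 305 [513 491  15  37 305]
dark [1.4460e+00 7.7612e+01 2.0000e-03] 265 [405 512   6  55 265]
dark [-7.5962e+01  9.1633e+01 -2.7000e-02] 122 [ 17 595   7  25 122]
dark [ 79.327 123.683   0.214] 77 [793 760   7  15  77]
arm h 0.0 angle 0.3303836878328753 x at d=0 mm -0.48865656414513126 x at d=80 -27.924946744113278 [  264   260   134   164 12457]
arm h 0.006 angle 0.3293895493829339 x at d=0 mm 0.15599921102386816 x at d=80 -27.19143593650106 [  270   260   131   164 12258]
arm h 0.01 angle 0.32870062231646247 x at d=0 mm 0.5844637002978601 x at d=80 -26.70143131146873 [  273   260   129   164 12121]
```

View pics/rect2.png

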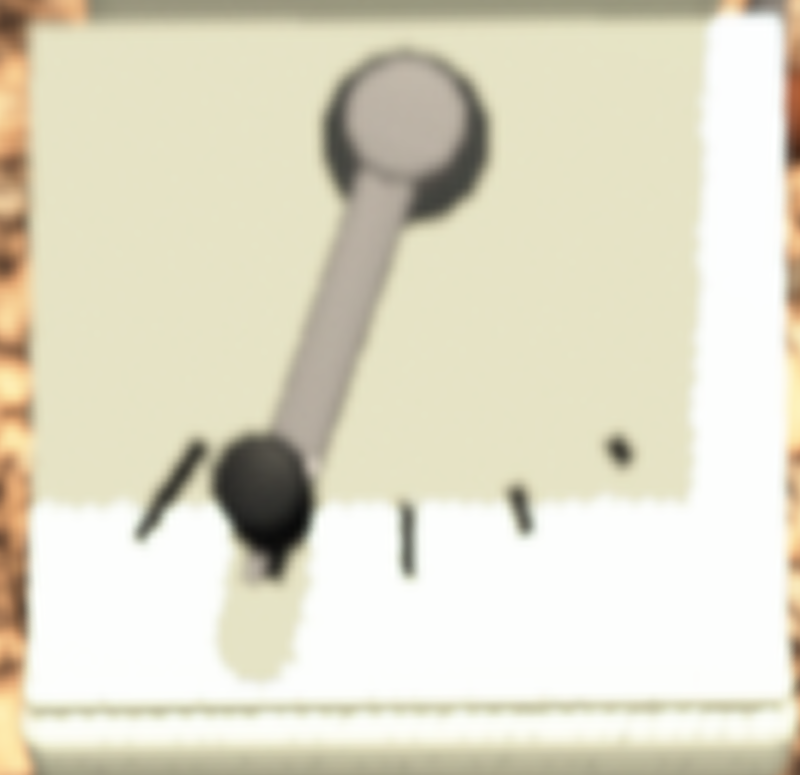

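The careful measurement puts the lever at 0.93 rad, with the reference marks reading as they should (0.597 and 0.002 against the expected 0.6 and 0). The lemon lies in the tray within 8 mm of its middle, and the arm is clear of everything. I'm handing in.

Run:
```python
from plant import r
print(r.get_state()['contact_force']); print(r.finish_job())
```

```text
[0.38169377 0.0384068  0.57403438]
the job is handed in; nothing more can be done
None
```

I turned the lever to the fourth mark and let go of it, laid the lemon in the feed tray, and handed the job in at about 31 s. The hand-in gave no verdict.

- **Lever:** My last wrist-camera measurement gives about 0.93 rad, inside the allowed 0.82 to 0.98. Other estimates ranged from 0.91 to 0.94. Rough readings by eye of the arm's slope in the last pictures came out at 0.97 to 0.99, but the computed line fit did not bear that out. The pointer stands slightly past the bar.
- **Gripper tilt:** The moves only allow turns about the tool's own axis. To tilt the gripper about 34 degrees, I drove the arm against its reach limits early on.
- **Lemon:** The first grasp held it only near the fingertips. I set it back on the board, gripped it deeper and then carried it over. After I let go, the side camera put it about 7 mm from the tray's middle, and the scene camera showed it lying there. The network found no lemon in the wrist picture taken then, so the wrist camera did not confirm its place.
- **Bystanders and arm:** I planned the moves clear of the garlic, small bowl and pepper mill, and saw no sign of contact. I did not re-measure their positions at the end. The wrist force read about zero just before hand-in, with the gripper clear of the slicer.

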